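Fit the keyed honing wheel, zero its wear counter and clear the bench

ROBOT

A 7-joint arm with a two-finger parallel gripper is mounted at the origin on a cart in front of the work surface, level with it; the furniture and walls round the work are solid. World frame = base frame: x ahead of the robot, y to its left, z up, the work surface at z = 0. Lengths are in m, angles in rad, forces in N, time in s.
With the tool pointing down it reaches from about 0.425 to 1.025 m from the base axis. Payload 9.4 kg.
Tool frame: the origin (TCP) lies on the centre line of the jaws, within the pads' length; the fingertips stand 14 mm ahead of it and the grasp point (between the pads) lies 5 mm behind it; z points along the fingers, y is the line along which they close (so a half turn about z gives the same grasp; the last joint's range is limited). The gripper opens to 85 mm and grips with 20 to 120 N. Pads are 22 mm wide; open, the fingers measure 114 mm over their backs; the gripper's body (76 mm by 85 mm) begins 54 mm behind the grasp point. The pads swing forward as they close: fully open they stand 13 mm farther back than shut.
Start: joints at [-1.357, 0.599, -0.003, 1.599, 0.002, 0.943, -0.08], TCP at [0.208, 0.695, 0.245] pointing down, gripper open.
Joint ranges: [-2.57, 2.57], [-0.35, 1.97], [-1.29, 1.29], [0.11, 2.56], [-1.05, 4.19], [0.11, 1.86], [-2.63, 2.63]. Speed limits (rad/s): [2.22, 2.22, 3.01, 3.01, 3.14, 3.14, 3.14].

INTERFACE

Orientations are given as [roll, pitch, yaw] about the fixed x, y, z axes, in that order (R = Rz(yaw) Ry(pitch) Rx(roll)).
In Python, from workcell import telemetry, vision, workorder gives the robot as it stands. The module is installed in compiled form; this text tells all that it offers.
- The arm moves only by the tool move_arm, never from a script. Its argument "moves" is text: rows parted by semicolons, each of 7 numbers parted by spaces: the shift along the world's x, y, z in m, then the turn, a rotation vector about the world's x, y, z in degrees, then the closure in counts, from 0 (fully open) to 255 (shut). A call has 1 to 20 rows; each row shifts and turns the commanded pose from where the row before left it; what a row does not reach is not made up. A row lasts 1/12 s, in which the tool goes at most 41.7 mm and 7.16 degrees, less where a joint would pass 70% of its speed; a pose out of reach is approached as far as the arm can. A call with a gripper value outside its range is refused whole. The fingers move at their own pace and stop on an object; "grip_force" is the grip in N (left out, the last holds). Time passes only in rows, so rows that do not move let the fingers close. It gives the time, the measured TCP pose, the force, the opening and the grip force at its end, in the units of the state.
- telemetry.get_obs(): the state, without advancing time (a new reading comes with each control period).
- vision.read_camera(name): name is "side" or "top" or "wrist"; returns the picture (420x560x3 uint8, red, green, blue); there is no depth.
- vision.get_calibration(name): a dict with "fx", "fy", "cx", "cy" (pixels), "eye" and "orientation" of the camera in the world. Camera axes: x right, y up, looking along -z (the intrinsics and any distortion apply to the point x, -y, -z); pixel columns grow to the right and rows downward; lengths in m; the calibration is good to about 2 mm. A picture is of the moment at which its call begins: read the wrist's pose just before it. get_calibration takes no time and is no camera call; for the wrist camera it gives the pose at the moment of the call.
- workorder.job_done(): hands the job in; it is judged then, once.
The state is a dict: "t": time; "joints": joint angles; "joint_vel": joint speeds; "tau": joint torques, N m; "position": TCP position; "ee_rot": TCP orientation; "wrist_force": force on the tool from outside, world axes, zero at the start; "wrist_torque": the same for the moment, N m; "grip_width": finger opening in m; "grasp_force": force on a finger pad.
Only numpy, scipy, OpenCV 4.12 (cv2) and the standard library are available. Lean on these libraries where they do the work, as an engineer would, in place of code of your own. Each camera call takes 0.05 s, during which the arm holds its last target. There are 200 camera calls.

TASK

Get the honing machine ready to run: drop the loose key into the slot on top of its shaft, then slide the honing wheel from the rack onto the shaft, keyway over the key, fully home against the collar, and once the wheel is on, turn the wear counter's knob back to its zero stop. Nothing loose may lie about a running wheel, so also clear the bench, before or after: scraps of weathered wood go into the slatted crate, and what is worth keeping, the sanding block and the turned egg cup, into the solid-sided tray, as many as are there. Leave the oil jar and the roll of masking tape where they stand.

Things in the scene. Friction and masses are not known exactly. Their poses are not given: they have to be found in the camera images.
- key_mid (a point): Loose steel shaft key lying among the other loose things: a dark bar 10 wide (its x) x 60 long (its y) x 14 mm high (its z) with round ends, 60 g. Point at its centre, half-way up.
- key_seat (a point): Point on the machine: where key_mid lies when the key rests in the shaft's slot. y axis along the shaft, from its free end towards the motor; z up. Slot in the top of the shaft: 12 mm wide, 62 long, 7 deep, so the seated key stands 7 mm proud and the shaft's crown is level with the key's mid-height.
- wheel_mid (a point): Loose honing wheel, about 0.35 kg, upright in its rack: wooden disc with leather rim, 100 mm across, 26 thick, on a steel hub 60 mm across, 50 long (12 mm out on both sides, which are alike). Point at its centre. y axis = wheel axis; z points to the keyway, at the top in the rack. Bore 33 mm; keyway 14 mm wide, roof 25 mm from the axis. Lift it by the rim's top, pinched across its 26 mm.
- rack: Wooden rack fixed to the bench, 142 (its x) x 88 mm (its y); the wheel's axis lies along its y. Two rods carry the rim; four posts, 62 mm high, beside the disc at 44 to 62 mm to either side of its middle; the rim's top is free. Origin at the centre of its underside, right under the wheel.
- wheel_seat (a point): Point on the shaft's axis, 110 mm above the bench: where wheel_mid lies when the wheel is home, hub against the collar. y axis along the shaft from its free end to the motor, z up. Collar 44 mm across, its face 25 mm to +y; motor's face 55 mm to +y, its body and counter housing up to 58 mm above the axis. The wheel has 1.5 mm of play all round and hangs about 2 mm low when let go.
- shaft_tip (a point): Centre of the free end of the level shaft, 55 mm to -y of wheel_seat. Shaft 30 mm in diameter, fixed (it does not turn); its last 10 mm taper to 20 mm across.
- counter (a joint): Angle of the wear counter's knob on top of the machine: 0 at the zero stop, grows clockwise seen from above, up to 2.6 rad; light friction, stays where it is left. At the start it shows 1.0 to 2.3 rad.
- counter_grip (a point): Point on the axis of the counter's knob, 7 mm below the top of its upright grip bar: 40 mm long (along this point's x axis, which turns with the knob), 14 mm wide, standing 30 mm high on a round foot 42 mm across (foot's top 23 mm below the point). The knob's white line lies at its -x end. At the zero stop the bar lies square to the shaft.
- crate: Crate with slatted sides, light wood, fixed to the bench: 160 (its x) x 130 (its y) x 40 mm high, walls and floor about 5 mm. Origin at the centre of its underside. For the scraps of wood.
- tray: Shallow tray with solid sides, darker wood, fixed to the bench: 160 (its x) x 130 (its y) x 30 mm high, walls and floor 6 mm. Origin at the centre of its underside. For the sanding block and the egg cup.
- offcut_1_mid (a point): Loose piece of weathered grey-brown split wood, a scrap for the crate; may be absent. Point at its centre, half-way up; its own y axis is its length. 33 x 135 x 20 mm high.
- offcut_2_mid (a point): Loose piece of weathered grey-brown split wood, a scrap for the crate; may be absent. Point at its centre, half-way up; its own y axis is its length. 30 x 118 x 17 mm high.
- offcut_3_mid (a point): Loose piece of weathered grey-brown split wood, a scrap for the crate; may be absent. Point at its centre, half-way up; its own y axis is its length. 38 x 83 x 23 mm high.
- sanding_block_mid (a point): Loose sanding block, a plain brick of light wood with a dark sole, 56 x 100 x 28 mm high; goes in the tray; may be absent. Point at its centre, half-way up; its own y axis is its length.
- egg_cup_mid (a point): Loose turned egg cup of reddish wood on a foot, standing upright, 48 mm across, 57 mm high, waisted below (grasp it round the cup, in its upper half), 30 g; goes in the tray; may be absent. Point on its axis, half-way up.
- oil_jar_mid (a point): Bystander: jar of oil with a dark cap, 60 mm across, 88 mm high, loose, standing behind the machine, near the bench's left edge. Point at its centre, half-way up. To be left alone.
- masking_tape_mid (a point): Bystander: roll of masking tape lying flat, 87 mm across, 24 mm high, loose, at the right. Point at its centre, half-way up. To be left alone.

How it is judged:
On the way, in this order (a step that is already met when the one before it is completed fails the run):
1. the key lies in the shaft's slot (x of key_mid in the frame of key_seat between -0.004 and 0.004 m and y of key_mid in the frame of key_seat between -0.006 and 0.006 m and z of key_mid in the frame of key_seat between -0.003 and 0.003 m and angle between the y axis of key_mid and the y axis of key_seat, either way round below 0.12 rad), for 0.3 s.
2. the wheel is home on the shaft, over the key (all of step 1 and x of wheel_mid in the frame of wheel_seat between -0.004 and 0.004 m and y of wheel_mid in the frame of wheel_seat between -0.004 and 0.004 m and z of wheel_mid in the frame of wheel_seat between -0.004 and 0.004 m and angle between the y axis of wheel_mid and the y axis of wheel_seat, either way round below 0.08 rad), for 0.3 s.
3. the counter is back at its zero stop (value of joint counter below 0.07 rad), for 0.2 s.
At the end, for the whole second after the job is handed in: Key in the slot (within 4 mm across, 6 along, 3 in height); wheel centre within 4 mm of its seat each way, axis within 0.08 rad; counter under 0.07 rad; each scrap present in the crate, block and egg cup in the tray (centre between the walls, under 55 mm above its underside), at rest (all of step 2 and value of joint counter below 0.07 rad and linear speed of each of wheel, offcut_1, offcut_2, offcut_3, sanding_block, egg_cup below 0.02 m/s and x of offcut_1_mid in the frame of crate between -0.075 and 0.075 m and y of offcut_1_mid in the frame of crate between -0.06 and 0.06 m and z of each of offcut_1_mid, offcut_2_mid, offcut_3_mid in the frame of crate below 0.055 m and x of offcut_2_mid in the frame of crate between -0.075 and 0.075 m and y of offcut_2_mid in the frame of crate between -0.06 and 0.06 m and x of offcut_3_mid in the frame of crate between -0.075 and 0.075 m and y of offcut_3_mid in the frame of crate between -0.06 and 0.06 m and x of sanding_block_mid in the frame of tray between -0.075 and 0.075 m and y of sanding_block_mid in the frame of tray between -0.06 and 0.06 m and z of each of sanding_block_mid, egg_cup_mid in the frame of tray below 0.055 m and x of egg_cup_mid in the frame of tray between -0.075 and 0.075 m and y of egg_cup_mid in the frame of tray between -0.06 and 0.06 m); the robot touches nothing.
It fails at once if the oil jar is moved by more than 4 cm or tipped (distance of oil_jar_mid from where it was at the start of the episode above 0.04 m or angle between oil_jar_mid's own z axis and vertical above 0.5 rad).
It fails at once if the roll of masking tape is moved by more than 4 cm (distance of masking_tape_mid from where it was at the start of the episode above 0.04 m).
Of offcut_1, offcut_2, sanding_block only 2 to 3 are there at a start; the rules pass over those that are not, and their reading is None.
Of offcut_3, egg_cup only 1 to 1 are there at a start; the rules pass over those that are not, and their reading is None.
At some moment in a run one of offcut_1, offcut_2, offcut_3, sanding_block may be knocked a few centimetres aside while the robot is not near it.
It also fails if it takes over 210 s, if anything falls off the work surface, if the arm or the gripper's body presses on something with over 40 N, if the wrist force passes 120 N, or if a joint passes its speed limit or range.

## Working session

There is one attempt and no reset: what is moved stays moved. The work goes in short steps, Python scripts to look and compute and a tool call to move; the robot and the scene stay as the last step left them, time stands still between calls to the robot, and variables do not carry over. Pictures are saved under pics/ and viewed, at most 14 in all, crops included, and the job is handed in when it is done.

Besides the shell and the picture viewer there is one more tool, called after "Request:" in YAML: its name, and indented under it one key for each argument. move_arm: Moves the arm, as the interface text tells. Its arguments: {"type":"object","properties":{"moves":{"type":"string"},"grip_force":{"type":"number"}},"required":["moves"]}

```bash
mkdir -p pics
cat > h.py <<'E'
import numpy as np, cv2
from scipy.spatial.transform import Rotation as Ro
from workcell import telemetry, vision, workorder
E
python3 - <<'E'
from h import *
print(telemetry.get_obs())
for n in ("side","top","wrist"):
    c=vision.get_calibration(n); print(n,c)
    im=vision.read_camera(n); cv2.imwrite(f"pics/{n}0.png",im[:,:,::-1])
E
```

```text
{'t': 0.0, 'joints': array([-1.35668532,  0.60010338, -0.00253683,  1.60012808,  0.00179664,
        0.94289864, -0.07979625]), 'joint_vel': array([-1.75219884e-03,  1.12331719e-03,  5.54053437e-06,  1.71438999e-03,
        1.09249780e-03,  5.58448312e-05,  4.05875237e-04]), 'tau': array([ 2.77837580e-04, -7.76463318e+01,  1.56487975e+00, -2.57990116e+01,
        1.23065748e-02,  9.13199794e-03,  2.64879907e-05]), 'position': array([0.20776718, 0.69412423, 0.24443339]), 'ee_rot': array([-3.14006392e+00,  1.42029190e-04,  2.85083675e+00]), 'wrist_force': array([-0.22184176,  0.4780868 , -0.19993841]), 'wrist_torque': array([ 0.05085729, -0.04724125, -0.05018751]), 'grasp_force': 0.0, 'grip_width': 0.0853636365697416}
side {'fx': 386.94113675313804, 'fy': 386.94113675313804, 'cx': 277.3263162211294, 'cy': 210.0366368377079, 'eye': array([ 0.12486349, -0.79044473,  0.50489882]), 'orientation': array([ 1.15878253,  0.02151311, -0.6008983 ])}
top {'fx': 384.67648153329344, 'fy': 384.67648153329344, 'cx': 277.6059018334638, 'cy': 207.26828051989344, 'eye': array([ 0.41969057, -0.13047044,  0.99820021]), 'orientation': array([ 0.14989331, -0.01093897, -1.54839984])}
wrist {'fx': 315.67462114332005, 'fy': 315.67462114332005, 'cx': 276.5042030807627, 'cy': 205.9025112671658, 'eye': array([0.13825863, 0.71412132, 0.37189532]), 'orientation': array([-0.28779318,  0.00155715,  1.28006287])}
```

View pics/top0.png

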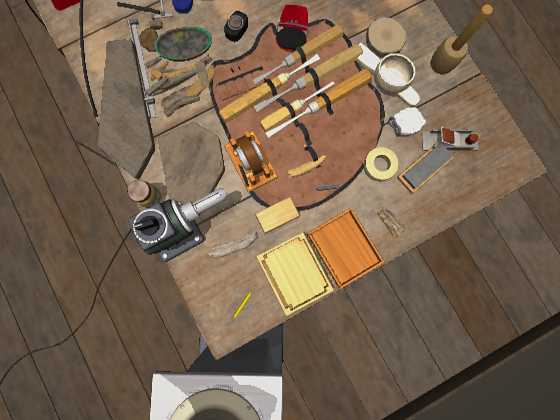

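View pics/side0.png

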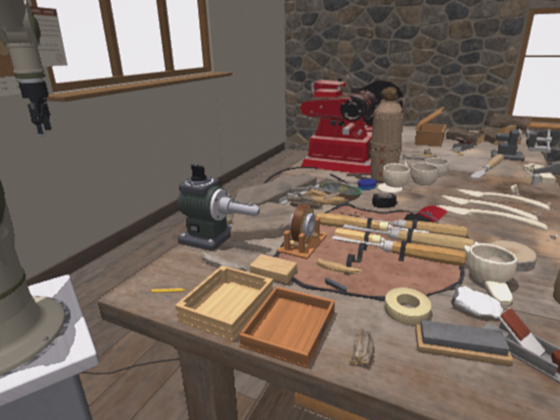

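The top view shows the machine at about (165,228) with its shaft tip near (222,193), the wheel in its rack at (250,160) and the key probably at (326,187). The sanding block is at (277,215). Wood pieces lie at (233,245), (390,222) and maybe (307,168). The crate is at (295,272), the tray at (345,247), the tape at (381,163) and the jar at (143,192). I'll zoom in.

```bash
cat >> h.py <<'E'
def ray(c,u,v):
    R=Ro.from_euler('xyz',c['orientation']).as_matrix()
    d=R@np.array([(u-c['cx'])/c['fx'],-(v-c['cy'])/c['fy'],-1.]); return np.array(c['eye']),d
def onz(c,u,v,z=0.):
    e,d=ray(c,u,v); return e+d*(z-e[2])/d[2]
def proj(c,p):
    R=Ro.from_euler('xyz',c['orientation']).as_matrix()
    q=R.T@(np.asarray(p,float)-c['eye']); return np.array([c['cx']-c['fx']*q[0]/q[2], c['cy']+c['fy']*q[1]/q[2]])
def tri(*rs):
    A=0;b=0
    for e,d in rs:
        d=d/np.linalg.norm(d);P=np.eye(3)-np.outer(d,d);A=A+P;b=b+P@e
    p=np.linalg.solve(A,b); return p,[np.linalg.norm((np.eye(3)-np.outer(d,d)/(d@d))@(p-e)) for e,d in rs]
def shot(n,name):
    o=telemetry.get_obs(); c=vision.get_calibration(n); im=vision.read_camera(n)[:,:,::-1].copy()
    cv2.imwrite(f"pics/{name}.png",im); np.save(f"pics/{name}.npy",np.array(c,dtype=object),allow_pickle=True); return im,c
E
python3 - <<'E'
from h import *
im=cv2.imread("pics/top0.png");c=vision.get_calibration("top")
for n,p in dict(key=(326,187),ws=(307,168),o3=(390,222),oA=(233,245),sb=(277,215),crate=(295,272),tray=(345,247),rack=(250,160),tip=(222,193),tape=(381,163)).items(): print(n,onz(c,*p).round(3))
cv2.imwrite("pics/topc.png",cv2.resize(im[130:330,120:420],None,fx=2.66,fy=2.66,interpolation=cv2.INTER_CUBIC))
im=cv2.imread("pics/side0.png")
cv2.imwrite("pics/sidec.png",cv2.resize(im[155:375,145:445],None,fx=2.66,fy=2.66,interpolation=cv2.INTER_CUBIC))
E
```

```text
key [ 0.628 -0.265  0.   ]
ws [ 0.678 -0.214  0.   ]
o3 [ 0.539 -0.433  0.   ]
oA [ 0.469 -0.025  0.   ]
sb [ 0.55  -0.137  0.   ]
crate [ 0.404 -0.186 -0.   ]
tray [ 0.471 -0.315  0.   ]
rack [ 0.697 -0.061  0.   ]
tip [0.605 0.009 0.   ]
tape [ 0.697 -0.412  0.   ]
```

View pics/topc.png

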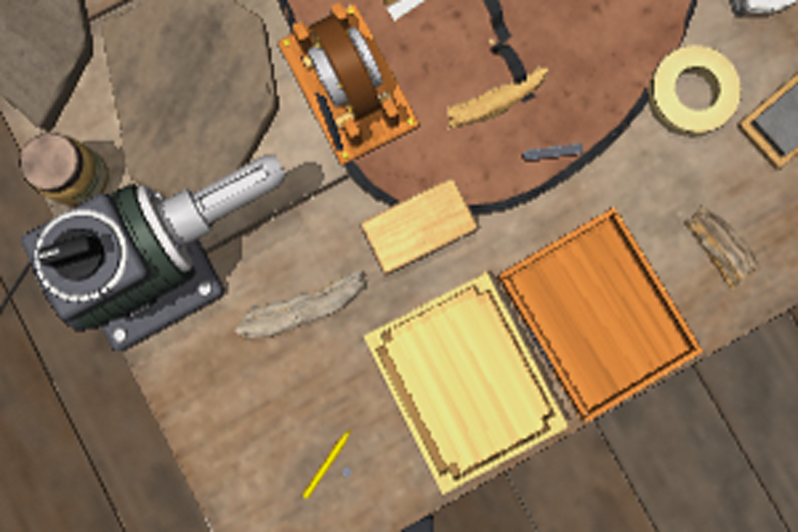

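The zoomed view shows the piece left of the crate (crop (237,330)-(366,280)) at about 135 mm long, so it's offcut_1. The one at right (690,212)-(748,282) is offcut_3, and the yellowish piece at (450,122)-(546,72) is probably offcut_2. The key is at (552,153), there's no egg cup, and the knob's white mark is at left (40,256). I'll move over the scene now.

Request:
move_arm:
  moves: "0.0143 -0.0352 0.01 0 0 -2.75 0;0.0143 -0.0352 0.01 0 0 -2.75 0;0.0143 -0.0352 0.01 0 0 -2.75 0;0.0143 -0.0352 0.01 0 0 -2.75 0;0.0143 -0.0352 0.01 0 0 -2.75 0;0.0143 -0.0352 0.01 0 0 -2.75 0;0.0143 -0.0352 0.01 0 0 -2.75 0;0.0143 -0.0352 0.01 0 0 -2.75 0;0.0143 -0.0352 0.01 0 0 -2.75 0;0.0143 -0.0352 0.01 0 0 -2.75 0;0.0143 -0.0352 0.01 0 0 -2.75 0;0.0143 -0.0352 0.01 0 0 -2.75 0"

```text
t: 1.15
position: [0.3797, 0.2702, 0.3658]
ee_rot: [3.141, -0.0, 2.273]
wrist_force: [0.6, 0.9, -0.2]
grip_width: 0.0858
grasp_force: 0.0
```

Request:
move_arm:
  moves: "0.0143 -0.0352 -0.005 0 0 -2.75 0;0.0143 -0.0352 -0.005 0 0 -2.75 0;0.0143 -0.0352 -0.005 0 0 -2.75 0;0.0143 -0.0352 -0.005 0 0 -2.75 0;0.0143 -0.0352 -0.005 0 0 -2.75 0;0.0143 -0.0352 -0.005 0 0 -2.75 0;0.0143 -0.0352 -0.005 0 0 -2.75 0;0.0143 -0.0352 -0.005 0 0 -2.75 0;0.0143 -0.0352 -0.005 0 0 -2.75 0;0.0143 -0.0352 -0.005 0 0 -2.75 0;0.0143 -0.0352 -0.005 0 0 -2.75 0;0.0143 -0.0352 -0.005 0 0 -2.75 0;0 0 0 0 0 0 0;0 0 0 0 0 0 0"

```text
t: 2.32
position: [0.5509, -0.1525, 0.3046]
ee_rot: [-3.14, 0.001, 1.695]
wrist_force: [0.0, 1.3, -0.2]
grip_width: 0.0853
grasp_force: 0.0
```

Run:
```python
from h import *
im,c=shot("wrist","w1");print(c,telemetry.get_obs()['position'],telemetry.get_obs()['ee_rot'],telemetry.get_obs()['joints'])
```

```text
{'fx': 315.67462114332005, 'fy': 315.67462114332005, 'cx': 276.5042030807627, 'cy': 205.9025112671658, 'eye': array([ 0.54158617, -0.08184781,  0.43193108]), 'orientation': array([-0.28827063,  0.00079074,  0.12411232])} [ 0.55073881 -0.15070581  0.30471528] [-3.14032437e+00 -1.87382759e-04  1.69766314e+00] [-0.22218581  0.3840672   0.54420742  1.9129628  -0.24742392  0.91202832
  0.56964468]
```

View pics/w1.png

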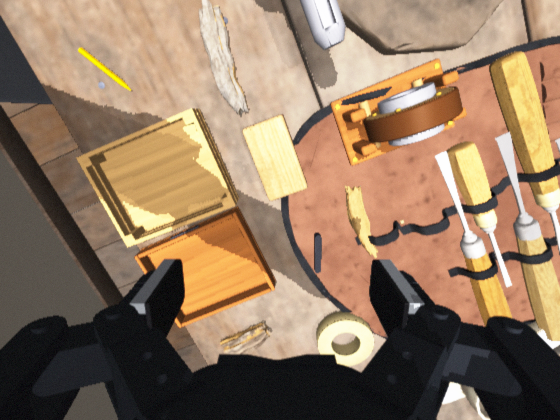

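The wrist view shows the key at (318,252), nearly vertical. Offcut_2 runs (348,186)-(376,256), and the sanding block is at (274,157). Offcut_1 runs (205,5)-(243,112), and offcut_3 is at (245,338). The wheel is at (413,113), the shaft tip at (330,40), the crate at (160,178) and the tray at (205,265).

```bash
cat >> h.py <<'E'
def rect(mask,seed,r=45):
    m=np.zeros_like(mask);m[max(0,seed[1]-r):seed[1]+r,max(0,seed[0]-r):seed[0]+r]=1
    m=(mask>0).astype(np.uint8)*m
    cs,_=cv2.findContours(m,cv2.RETR_EXTERNAL,cv2.CHAIN_APPROX_NONE)
    cs=[k for k in cs if cv2.contourArea(k)>15]
    k=min(cs,key=lambda k:-cv2.pointPolygonTest(k,tuple(map(float,seed)),True))
    return cv2.minAreaRect(k),k
E
python3 - <<'E'
from h import *
w=cv2.imread("pics/w1.png");t=cv2.imread("pics/top0.png")
cw=np.load("pics/w1.npy",allow_pickle=True).item();ct=vision.get_calibration("top")
for s,im in (((318,252),w),((326,187),t)):
    h=cv2.cvtColor(im,cv2.COLOR_BGR2HSV)
    print([tuple(h[s[1],s[0]+d]) for d in (-8,-3,0,3,8)], [tuple(h[s[1]+d,s[0]]) for d in (-8,-3,0,3,8)])
def m(im): 
    h=cv2.cvtColor(im,cv2.COLOR_BGR2HSV); return ((h[:,:,1]<90)&(h[:,:,2]<140)).astype(np.uint8)
rw,_=rect(m(w),(318,252),25);rt,_=rect(m(t),(326,187),20);print(rw,rt)
print(tri(ray(cw,*rw[0]),ray(ct,*rt[0])),onz(cw,*rw[0],.01),onz(ct,*rt[0],.01))
b=cv2.boxPoints(rw); B=np.array([onz(cw,*p,.01) for p in b]);print(B.round(4))
E
```

```text
[(np.uint8(10), np.uint8(117), np.uint8(211)), (np.uint8(125), np.uint8(34), np.uint8(89)), (np.uint8(111), np.uint8(36), np.uint8(92)), (np.uint8(4), np.uint8(48), np.uint8(112)), (np.uint8(10), np.uint8(121), np.uint8(196))] [(np.uint8(115), np.uint8(37), np.uint8(89)), (np.uint8(117), np.uint8(33), np.uint8(85)), (np.uint8(111), np.uint8(36), np.uint8(92)), (np.uint8(113), np.uint8(36), np.uint8(91)), (np.uint8(111), np.uint8(44), np.uint8(92))]
[(np.uint8(118), np.uint8(27), np.uint8(115)), (np.uint8(120), np.uint8(23), np.uint8(111)), (np.uint8(120), np.uint8(18), np.uint8(111)), (np.uint8(120), np.uint8(18), np.uint8(116)), (np.uint8(112), np.uint8(27), np.uint8(103))] [(np.uint8(10), np.uint8(123), np.uint8(153)), (np.uint8(10), np.uint8(103), np.uint8(138)), (np.uint8(120), np.uint8(18), np.uint8(111)), (np.uint8(11), np.uint8(125), np.uint8(165)), (np.uint8(10), np.uint8(122), np.uint8(157))]
((317.5, 252.5), (39.0, 7.0), 90.0) ((324.23846435546875, 192.29229736328125), (17.116792678833008, 45.27267074584961), 60.2551155090332)
(array([ 0.61245061, -0.25529826,  0.03968164]), [np.float64(0.006387835601422722), np.float64(0.0063878356014229224)]) [ 0.62481621 -0.26893747  0.01      ] [ 0.61171112 -0.25906204  0.01      ]
[[ 0.615  -0.2395  0.01  ]
 [ 0.6249 -0.2383  0.01  ]
 [ 0.635  -0.2995  0.01  ]
 [ 0.6247 -0.3008  0.01  ]]
```

Request:
move_arm:
  moves: "0.0093 -0.0148 -0.0194 0 0 0.25 0;0.0093 -0.0148 -0.0194 0 0 0.25 0;0.0093 -0.0148 -0.0194 0 0 0.25 0;0.0093 -0.0148 -0.0194 0 0 0.25 0;0.0093 -0.0148 -0.0194 0 0 0.25 0;0.0093 -0.0148 -0.0194 0 0 0.25 0;0.0093 -0.0148 -0.0194 0 0 0.25 0;0.0093 -0.0148 -0.0194 0 0 0.25 0;0 0 0 0 0 0 0;0 0 0 0 0 0 0"

```text
t: 3.2
position: [0.6251, -0.2673, 0.1491]
ee_rot: [-3.14, -0.002, 1.735]
wrist_force: [-0.5, -1.0, 0.1]
grip_width: 0.0851
grasp_force: 0.0
```

Run:
```python
from h import *
im,c=shot("wrist","w2");o=telemetry.get_obs();print(o['position'],o['ee_rot'])
w1=cv2.imread("pics/w1.png");c1=np.load("pics/w1.npy",allow_pickle=True).item()
h=cv2.cvtColor(im,cv2.COLOR_BGR2HSV);m=((h[:,:,1]<90)&(h[:,:,2]<140)).astype(np.uint8)
s=proj(c,[.625,-.269,.01]).astype(int);print(s, proj(c,o['position']))
r,k=rect(m,tuple(s),70);print(r)
print(tri(ray(c,*r[0]),ray(c1,317.5,252.5)),onz(c,*r[0],.01))
print(np.array([onz(c,*p,.012) for p in cv2.boxPoints(r)]).round(4))
```

```text
[ 0.62539162 -0.267015    0.15012309] [-3.14104462e+00 -1.14282422e-03  1.73515685e+00]
[276 199] [278.60418945 277.95622366]
((276.5, 199.0), (11.0, 68.0), 0.0)
(array([ 0.62435622, -0.26781515,  0.0124699 ]), [np.float64(3.797109906037254e-05), np.float64(3.797109906031109e-05)]) [ 0.62449015 -0.26844815  0.01      ]
[[ 0.6247 -0.2999  0.012 ]
 [ 0.615  -0.2394  0.012 ]
 [ 0.6241 -0.2379  0.012 ]
 [ 0.6344 -0.2982  0.012 ]]
```

Request:
move_arm:
  moves: "-0.0002 -0.0003 -0.02 0 0 0 60;-0.0002 -0.0003 -0.02 0 0 0 80;-0.0002 -0.0003 -0.02 0 0 0 100;-0.0002 -0.0003 -0.02 0 0 0 120;0 0 -0.02 0 0 0 140;0 0 -0.02 0 0 0 140;0 0 -0.008 0 0 0 140;0 0 0 0 0 0 140;0 0 0 0 0 0 180;0 0 0 0 0 0 200;0 0 0 0 0 0 255;0 0 0 0 0 0 255;0 0 0 0 0 0 255;0 0 0 0 0 0 255;0 0 0 0 0 0 255"
  grip_force: 40

```text
t: 4.5
position: [0.6256, -0.2699, 0.0239]
ee_rot: [3.139, 0.001, 1.734]
wrist_force: [-0.7, 1.5, 7.4]
grip_width: 0.0084
grasp_force: 41.5
```

Request:
move_arm:
  moves: "0 0 0.02 0 0 0 255;0 0 0.03 0 0 0 255;0 0 0.03 0 0 0 255;-0.004 0.025 0.02 0 0 1.4 255;-0.004 0.025 0.02 0 0 1.4 255;-0.004 0.025 0.02 0 0 1.4 255;-0.004 0.025 0.02 0 0 1.4 255;-0.004 0.025 0.02 0 0 1.4 255;-0.004 0.025 0.02 0 0 1.4 255;-0.004 0.025 0.02 0 0 1.4 255;-0.004 0.025 0.02 0 0 1.4 255;-0.002 0.02 0.015 0 0 1.4 255;-0.002 0.02 0 0 0 1.4 255;0 0 0 0 0 0 255;0 0 0 0 0 0 255"

```text
t: 5.75
position: [0.5885, -0.0286, 0.2779]
ee_rot: [3.14, -0.0, 1.98]
wrist_force: [0.1, 0.4, -1.2]
grip_width: 0.0085
grasp_force: 40.6
```

Run:
```python
from h import *
im,c=shot("wrist","w3");o=telemetry.get_obs();print(o['position'],o['ee_rot'],o['grip_width'],o['wrist_force'],c['eye'])
```

```text
[ 0.58847495 -0.02988529  0.2776137 ] [3.14093534e+00 2.65956388e-04 1.97832096e+00] 0.008446789569803497 [-0.12197956  0.41035225 -0.62771312] [0.55913427 0.03650052 0.4053374 ]
```

View pics/w3.png

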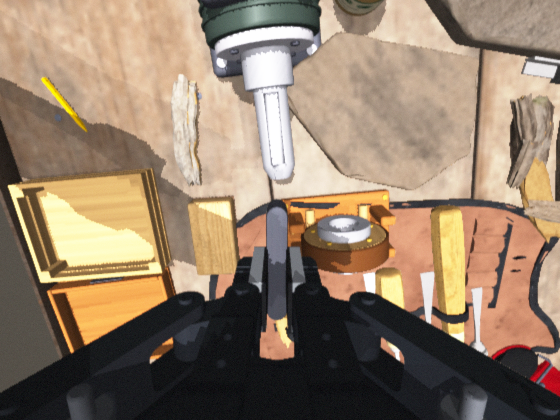

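The wrist picture shows the key in the jaws from (277,203) to (278,318). The shaft runs from (268,90) to its tip at (281,180), with the slot around (272,120). I'll enlarge that part.

Run:
```python
from h import *
im=cv2.imread("pics/w3.png")
a=cv2.resize(im[50:190,220:320],None,fx=4,fy=4,interpolation=cv2.INTER_CUBIC);b=cv2.resize(im[190:330,230:330],None,fx=4,fy=4,interpolation=cv2.INTER_CUBIC)
cv2.imwrite("pics/w3c.png",np.hstack([a,b])[:,:800])
```

```text
(no output)
```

View pics/w3c.png

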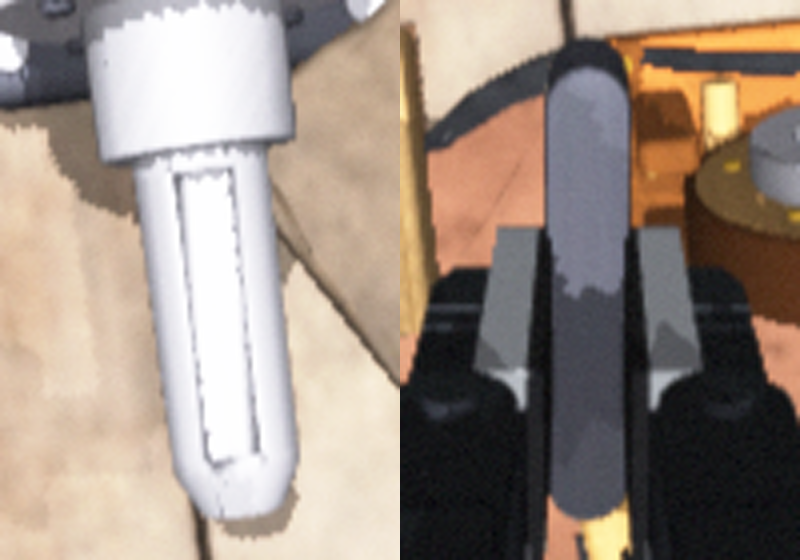

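Run:
```python
from h import *
c=np.load("pics/w3.npy",allow_pickle=True).item()
a=lambda u,v:(220+u/4,50+v/4); b=lambda u,v:(230+(u-400)/4,190+v/4)
P={}
for n,q,z in (("slot_far",a(207.5,172),.1237),("slot_near",a(235,462),.1237),("key_far",b(588,70),.2676),("key_near",b(589,518),.2676),("slotL",a(195,320),.1237),("slotR",a(247,320),.1237)):
    P[n]=onz(c,*q,z);print(n,np.round(q,1),P[n].round(4))
for n in("slot","key"):
    d=P[n+"_far"]-P[n+"_near"];print(n,np.linalg.norm(d),np.degrees(np.arctan2(d[1],d[0])),((P[n+"_far"]+P[n+"_near"])/2).round(4))
# shaft outline edges, two views for height
ct=vision.get_calibration("top")
print("tip w3",onz(c,*a(245,505),.11),"top",onz(ct,223.4,192,.11))
```

```text
slot_far [271.9  93. ] [0.5497 0.0497 0.1237]
slot_near [278.8 165.5] [ 0.5796 -0.0042  0.1237]
key_far [277.  207.5] [ 0.5761 -0.0013  0.2676]
key_near [277.2 319.5] [ 0.5999 -0.0559  0.2676]
slotL [268.8 130. ] [0.5592 0.0207 0.1237]
slotR [281.8 130. ] [0.5695 0.0252 0.1237]
slot 0.061574774741408836 118.97368328016174 [0.5646 0.0227 0.1237]
key 0.05954911524031951 113.61567841769259 [ 0.588  -0.0286  0.2676]
tip w3 [ 0.586825   -0.01462964  0.11      ] top [ 0.58717787 -0.00924822  0.11      ]
```

Request:
move_arm:
  moves: "-0.0039 0.0086 -0.01 0 0 0.9 255;-0.0039 0.0086 -0.01 0 0 0.9 255;-0.0039 0.0086 -0.01 0 0 0.9 255;-0.0039 0.0086 -0.01 0 0 0.9 255;-0.0039 0.0086 -0.01 0 0 0.9 255;-0.0039 0.0083 -0.01 0 0 0.9 255;0 0 -0.015 0 0 0 255;0 0 -0.015 0 0 0 255;0 0 -0.015 0 0 0 255;0 0 0 0 0 0 255;0 0 0 0 0 0 255;0 0 0 0 0 0 255"

```text
t: 6.8
position: [0.5656, 0.0204, 0.1726]
ee_rot: [3.141, 0.001, 2.071]
wrist_force: [0.1, -1.0, -1.1]
grip_width: 0.0084
grasp_force: 40.6
```

Run:
```python
from h import *
im,c=shot("wrist","w4");o=telemetry.get_obs();print(o['position'],o['ee_rot'],o['grip_width'],o['wrist_force'],c['eye'])
cv2.imwrite("pics/w4c.png",cv2.resize(im[120:340,210:350],None,fx=2.7,fy=2.7,interpolation=cv2.INTER_CUBIC))
s,cs=shot("side","s4");p=proj(cs,[.565,.02,.13]).astype(int);print(p)
a=cv2.imread("pics/w4c.png");b=cv2.resize(s[p[1]-55:p[1]+55,p[0]-36:p[0]+36],None,fx=5.4,fy=5.4,interpolation=cv2.INTER_CUBIC)
cv2.imwrite("pics/w4d.png",np.hstack([a,b[:a.shape[0]]]))
```

```text
[0.56579111 0.02072209 0.17290128] [3.14068039e+00 6.91235604e-04 2.07117025e+00] 0.008265985982366377 [-0.36335999 -0.05667255  0.5191357 ] [0.53048126 0.08281245 0.30000242]
[243 201]
```

View pics/w4d.png

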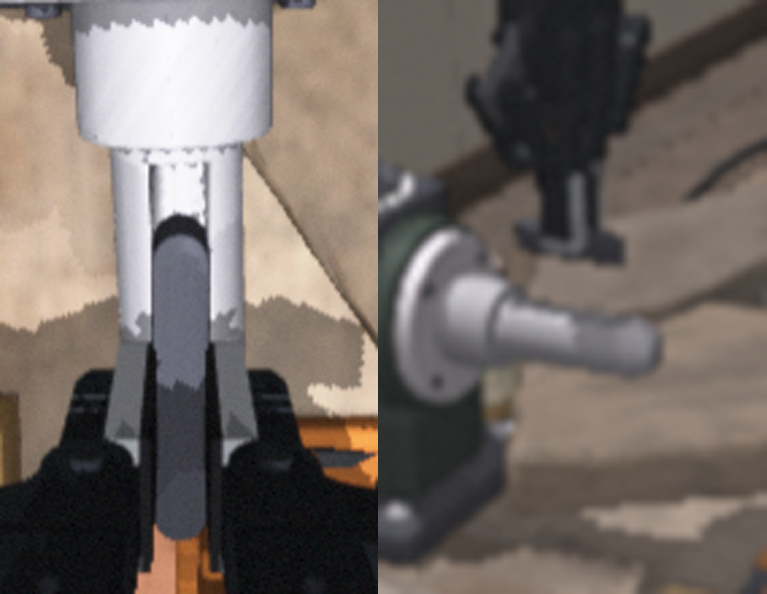

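The picture shows the key level above the shaft. The slot's far end is at crop (178,165), and the key's far end is at (182,238), nearly in line with it.

Run:
```python
from h import *
c=np.load("pics/w4.npy",allow_pickle=True).item()
a=lambda u,v:(210+u/2.7,120+v/2.7)
kf=onz(c,*a(181.5,238),.163);kn=onz(c,*a(180.5,540),.163);print("key",kf,kn,(kf+kn)/2,np.linalg.norm(kf-kn))
d=kf-kn;print(np.degrees(np.arctan2(d[1],d[0])))
sf=onz(c,*a(178.5,165),.1237);print("slotfar",sf)
p1=onz(c,*a(180,200),.112);p2=onz(c,*a(183,330),.112);d=p1-p2;print("axis",p1,p2,np.degrees(np.arctan2(d[1],d[0])))
m1=onz(c,*a(178.5,190),.1237);print(m1)
ux=np.array([np.cos(np.radians(119)),np.sin(np.radians(119)),0]);print("slotmid by far end",sf-ux*.031)
n=np.array([ux[1],-ux[0],0]);km=(kf+kn)/2
for ang in(118,118.5,119):
    u=np.array([np.cos(np.radians(ang)),np.sin(np.radians(ang)),0]);t=sf-u*.031;e=t-km;n=np.array([u[1],-u[0],0]);print(ang,"shift needed",e.round(4),"along",e@u,"across",e@n)
```

```text
key [0.55081647 0.04643676 0.163     ] [ 0.5791031  -0.00564826  0.163     ] [0.56495978 0.02039425 0.163     ] 0.05927042130526423
118.5057558756152
slotfar [0.54837243 0.04981132 0.1237    ]
axis [0.55374868 0.04066006 0.112     ] [0.56969445 0.01297446 0.112     ] 119.94016483522078
[0.55096875 0.04505526 0.1237    ]
slotmid by far end [0.56340153 0.02269811 0.1237    ]
118 shift needed [-0.002   0.002  -0.0393] along 0.0027610244198548375 across -0.0008352874421562029
118.5 shift needed [-0.0018  0.0022 -0.0393] along 0.002767028069009802 across -0.0005406388589085189
119 shift needed [-0.0016  0.0023 -0.0393] along 0.0027704602282429716 across -0.00024594910391860666
```

Request:
move_arm:
  moves: "-0.0007 0.0011 0 0 0 0.25 255;-0.0006 0.0011 0 0 0 0.25 255;0 0 -0.008 0 0 0 255;0 0 -0.007 0 0 0 255;0 0 -0.004 0 0 0 255;0 0 -0.003 0 0 0 255;0 0 -0.002 0 0 0 255;0 0 -0.001 0 0 0 255;0 0 -0.001 0 0 0 255;0 0 0 0 0 0 255;0 0 0 0 0 0 255"

```text
t: 7.82
position: [0.5641, 0.0236, 0.1462]
ee_rot: [3.141, 0.0, 2.081]
wrist_force: [-0.1, -0.5, -0.3]
grip_width: 0.0084
grasp_force: 40.6
```

Request:
move_arm:
  moves: "0 0 -0.001 0 0 0 255;0 0 -0.001 0 0 0 255;0 0 -0.001 0 0 0 255;0 0 -0.001 0 0 0 255;0 0 0 0 0 0 255;0 0 0 0 0 0 255"

```text
t: 8.32
position: [0.5641, 0.0235, 0.142]
ee_rot: [3.142, 0.0, 2.081]
wrist_force: [1.1, -0.8, -1.3]
grip_width: 0.0088
grasp_force: 40.6
```

Run:
```python
from h import *
im,c=shot("wrist","w5");o=telemetry.get_obs();print(o['position'],o['ee_rot'],o['grip_width'],o['wrist_force'],c['eye'])
cv2.imwrite("pics/w5c.png",cv2.resize(im[120:340,210:350],None,fx=2.7,fy=2.7,interpolation=cv2.INTER_CUBIC))
```

```text
[0.56405683 0.02355645 0.1420614 ] [3.14152294e+00 2.32813203e-04 2.08106872e+00] 0.008351476672769335 [ 0.73017354 -0.7083924  -1.01228864] [0.5283224  0.08551347 0.26943172]
```

View pics/w5c.png

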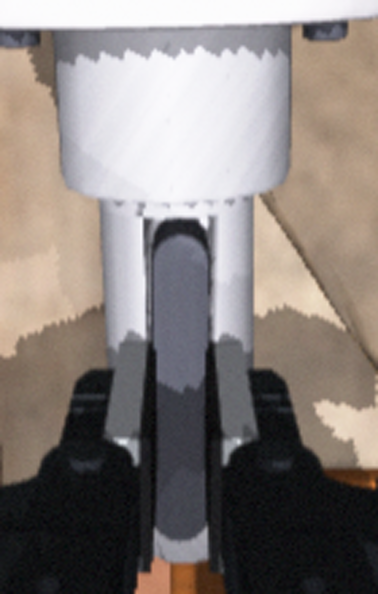

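The key stands inside the slot, with a thin white gap at its far end at (180,222). There's no contact force, so I'll release it.

Request:
move_arm:
  moves: "0 0 -0.001 0 0 0 255;0 0 0 0 0 0 255;0 0 0 0 0 0 225;0 0 0 0 0 0 200;0 0 0 0 0 0 190;0 0 0 0 0 0 190;0 0 0 0 0 0 190;0 0 0.01 0 0 0 190;0 0 0.02 0 0 0 150;0 0 0.03 0 0 0 100;0 0 0.03 0 0 0 100;0 -0.02 0.03 0 0 0 100;0 -0.02 0.02 0 0 0 100;0 0 0 0 0 0 100;0 0 0 0 0 0 100"

```text
t: 9.62
position: [0.5643, -0.0174, 0.2829]
ee_rot: [3.139, 0.001, 2.079]
wrist_force: [0.2, 1.0, -0.9]
grip_width: 0.052
grasp_force: 0.0
```

Run:
```python
from h import *
im,c=shot("wrist","w6");o=telemetry.get_obs();print(o['position'],o['ee_rot'],o['grip_width'],o['wrist_force'],c['eye'],o['joints'])
p=proj(c,[.565,.022,.13]).astype(int);q=proj(c,[.69,-.06,.09]).astype(int);print(p,q)
a=cv2.resize(im[max(0,p[1]-60):p[1]+60,p[0]-50:p[0]+50],(400,480),interpolation=cv2.INTER_CUBIC)
y,x=max(0,q[1]-75),q[0]-62;print(x,y)
b=cv2.resize(im[y:y+150,x:x+125],(400,480),interpolation=cv2.INTER_CUBIC)
cv2.imwrite("pics/w6c.png",np.hstack([a,b]))
```

```text
[ 0.56380455 -0.01619309  0.28164381] [ 3.14047505e+00 -1.72608770e-04  2.08058801e+00] 0.05189622139821525 [-0.23309256  0.37006518  0.1096181 ] [0.52827915 0.04456112 0.41026934] [-0.39095583  0.38716728  0.44285527  1.95261462 -0.21859492  0.84707543
  0.67855384]
[299 156] [355 269]
293 194
```

View pics/w6c.png

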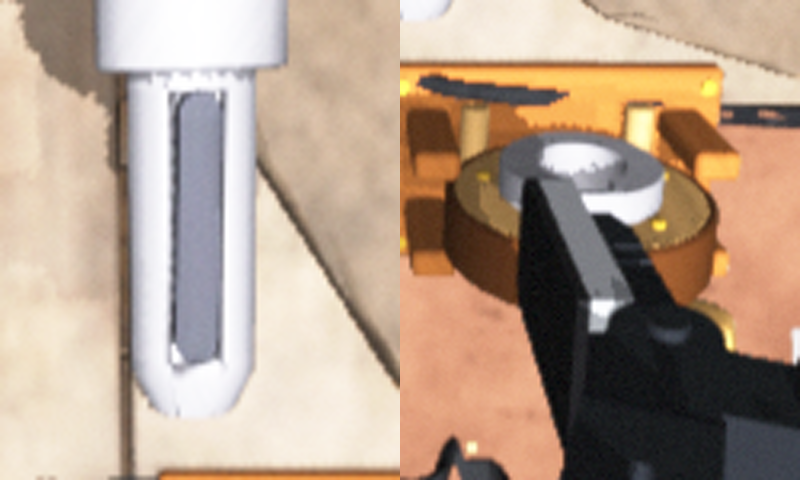

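The key lies in the slot (left half, edges at (175,95)-(220,360)). The right half shows the wheel in its rack, partly hidden by a finger. Next I'll take an overhead view of the wheel.

Request:
move_arm:
  moves: "0.0244 -0.0177 0 0 0 -0.3 100;0.0244 -0.0177 0 0 0 -0.3 100;0.0244 -0.0177 0 0 0 -0.3 100;0.0244 -0.0177 0 0 0 -0.3 100;0.0244 -0.0177 0 0 0 -0.3 100;0.0244 -0.0177 0 0 0 -0.3 100;0.0244 -0.0177 0 0 0 -0.2 100;0 0 0 0 0 0 100;0 0 0 0 0 0 100;0 0 0 0 0 0 100"

```text
t: 10.5
position: [0.7341, -0.1389, 0.2792]
ee_rot: [-3.139, -0.002, 2.047]
wrist_force: [-0.4, 0.8, -0.1]
grip_width: 0.0523
grasp_force: 0.0
```

Run:
```python
from h import *
im,c=shot("wrist","w7");o=telemetry.get_obs();print(o['position'],o['ee_rot'],c['eye'])
p=proj(c,[.69,-.06,.09]).astype(int);print(p)
x,y=p[0]-100,max(0,p[1]-75);print(x,y)
cv2.imwrite("pics/w7c.png",cv2.resize(im[y:y+150,x:x+200],None,fx=4,fy=4,interpolation=cv2.INTER_CUBIC))
```

```text
[ 0.7340224  -0.1386485   0.27986226] [-3.14009292e+00 -1.98456765e-03  2.04739228e+00] [ 0.7009027  -0.07592069  0.4068187 ]
[274  92]
174 17
```

View pics/w7c.png

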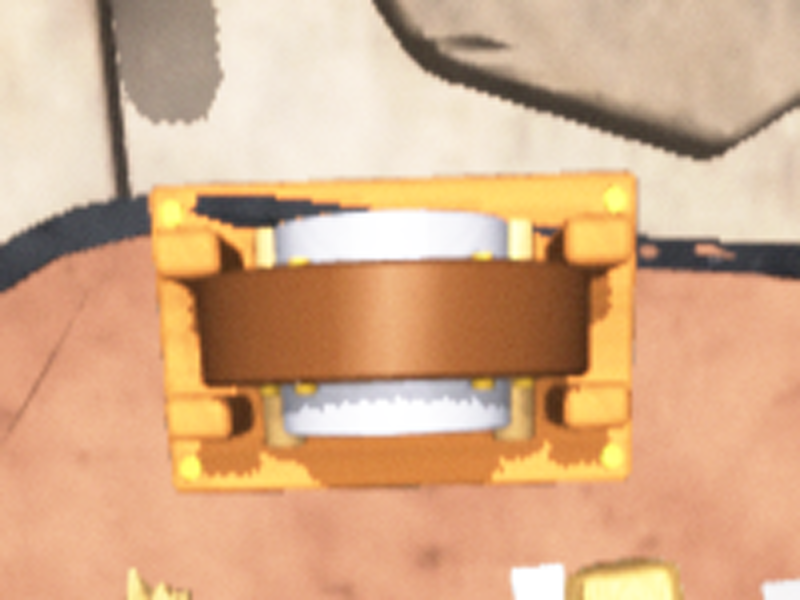

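The view shows the rim's crown running y=260..380 at x=395 (crop px), with sides at x=200..590. The hub spans x=275..508 (far) and 284..510 (near).

Run:
```python
from h import *
c=np.load("pics/w7.npy",allow_pickle=True).item();a=lambda u,v:(174+u/4,17+v/4)
for z in(.10,.11,.12,.13):
    f=onz(c,*a(395,260),z);n=onz(c,*a(395,380),z);print(z,"thick",np.linalg.norm(f-n),((f+n)/2).round(4))
for z in(.06,.07,.08):
    l=onz(c,*a(202,325),z);r=onz(c,*a(589,318),z);d=r-l;print(z,"diam",np.linalg.norm(d),((l+r)/2).round(4),"angle x",np.degrees(np.arctan2(d[1],d[0])))
    print("hub width",np.linalg.norm(onz(c,*a(275,240),z)-onz(c,*a(508,240),z)),"hubdir",(lambda d:np.degrees(np.arctan2(d[1],d[0])))(onz(c,*a(391.5,240),z)-onz(c,*a(397,410),z)))
# rack base top corners bolts
q=[onz(c,*a(*p),.012) for p in((170,212),(615,200),(612,455),(188,467))]
print(np.round(q,4),np.mean(q,0),[np.linalg.norm(q[i]-q[(i+1)%4]).round(4) for i in range(4)],[np.degrees(np.arctan2(*(q[1]-q[0])[1::-1])),np.degrees(np.arctan2(*(q[2]-q[3])[1::-1]))])
q=[onz(c,*a(*p),z) for p,z in(((152,187),.012),((636,172),.012),((630,478),.012),((176,490),.012))]
print("outline",[np.linalg.norm(q[i]-q[(i+1)%4]).round(4) for i in range(4)],np.mean(q,0).round(4),np.degrees(np.arctan2(*(q[1]-q[0])[1::-1])),np.degrees(np.arctan2(*(q[2]-q[3])[1::-1])))
# crown in w1
w=cv2.imread("pics/w1.png");c1=np.load("pics/w1.npy",allow_pickle=True).item()
h=cv2.cvtColor(w,cv2.COLOR_BGR2HSV);m=((h[:,:,2]<150)&(h[:,:,1]>130)&(h[:,:,0]<20)).astype(np.uint8)
r,k=rect(cv2.morphologyEx(m,cv2.MORPH_OPEN,np.ones((3,3))),(413,113),60);print(r,tri(ray(c1,*r[0]),ray(c,*a(395,320))))
```

```text
0.1 thick 0.026119506336570623 [ 0.6908 -0.0651  0.1   ]
0.11 thick 0.02526820534424578 [ 0.6911 -0.0655  0.11  ]
0.12 thick 0.024416904351920923 [ 0.6915 -0.0658  0.12  ]
0.13 thick 0.023565603359596066 [ 0.6918 -0.0662  0.13  ]
0.06 diam 0.10065080958718031 [ 0.6897 -0.0638  0.06  ] angle x 28.261442185403155
hub width 0.059562645927574126 hubdir 119.04005530113093
0.07 diam 0.09774869359036967 [ 0.69   -0.0642  0.07  ] angle x 28.26144218540314
hub width 0.05784524585630055 hubdir 119.04005530113086
0.08 diam 0.09484657759355902 [ 0.6903 -0.0645  0.08  ] angle x 28.261442185403133
hub width 0.05612784578502677 hubdir 119.04005530113096
[[ 0.6165 -0.0653  0.012 ]
 [ 0.7293 -0.0035  0.012 ]
 [ 0.7643 -0.0662  0.012 ]
 [ 0.651  -0.1286  0.012 ]] [ 0.69026424 -0.06591778  0.012     ] [np.float64(0.1286), np.float64(0.0717), np.float64(0.1294), np.float64(0.0721)] [np.float64(28.699673496000074), np.float64(28.872160537658566)]
outline [np.float64(0.1392), np.float64(0.086), np.float64(0.1392), np.float64(0.0857)] [ 0.6908 -0.0655  0.012 ] 28.90190305102808 28.776977496916953
((380.06878662109375, 128.677978515625), (31.63033676147461, 64.42667388916016), 68.87527465820312) (array([ 0.68555959, -0.07334494, -0.01040796]), [np.float64(0.012418491750457386), np.float64(0.01241849175045739)])
```

Request:
move_arm:
  moves: "-0.0033 0.0056 -0.0045 0 0 -6.8 100;-0.0033 0.0056 -0.0045 0 0 -6.8 100;-0.0033 0.0056 -0.0045 0 0 -6.8 100;-0.0033 0.0056 -0.0045 0 0 -6.8 100;-0.0033 0.0056 -0.0045 0 0 -6.8 100;-0.0033 0.0056 -0.0045 0 0 -6.8 100;-0.0033 0.0056 -0.0045 0 0 -6.8 100;-0.0033 0.0056 -0.0045 0 0 -6.8 100;-0.0033 0.0056 -0.0045 0 0 -6.8 100;-0.0033 0.0056 -0.0045 0 0 -6.8 100;-0.0033 0.0056 -0.0045 0 0 -6.8 100;-0.0033 0.0056 -0.0045 0 0 -6.8 100;-0.0033 0.0056 -0.0045 0 0 -6.8 100;0 0 0 0 0 0 100;0 0 0 0 0 0 100;0 0 0 0 0 0 100"

```text
t: 11.88
position: [0.6918, -0.0671, 0.223]
ee_rot: [3.142, -0.0, 0.508]
wrist_force: [-1.2, 0.2, 0.3]
grip_width: 0.0518
grasp_force: 0.0
```

Run:
```python
from h import *
im,c=shot("wrist","w8");o=telemetry.get_obs();print(o['position'],o['ee_rot'],c['eye'],o['joints'])
print(proj(c,[.6905,-.0655,.11]),proj(c,o['position']))
h=cv2.cvtColor(im,cv2.COLOR_BGR2HSV)
for v in range(120,300,20): print(v,[int(x) for x in h[v,210:350:10,2]],[int(x) for x in h[v,210:350:10,0]])
```

```text
[ 0.69196356 -0.06750883  0.22316173] [ 3.14136181e+00 -6.95993797e-04  5.06600800e-01] [ 0.75409931 -0.03295591  0.3504148 ] [-0.47050275  0.72618828  0.84307635  1.72754992 -0.63801757  0.98432647
 -0.44740914]
[273.18275667 206.66814476] [276.28446881 277.56772117]
120 [203, 72, 232, 254, 252, 252, 248, 251, 253, 253, 254, 210, 214, 129] [15, 14, 18, 30, 18, 19, 17, 18, 19, 19, 30, 10, 10, 15]
140 [197, 228, 229, 253, 253, 116, 64, 64, 120, 251, 253, 218, 224, 242] [15, 17, 16, 20, 19, 13, 12, 10, 12, 18, 19, 10, 11, 6]
160 [65, 233, 235, 251, 251, 132, 127, 128, 190, 197, 203, 206, 210, 222] [15, 16, 16, 18, 18, 11, 12, 12, 13, 13, 13, 9, 11, 12]
180 [233, 235, 235, 253, 243, 168, 164, 164, 157, 174, 201, 227, 211, 217] [17, 17, 19, 19, 120, 12, 12, 12, 19, 124, 13, 11, 9, 11]
200 [235, 238, 240, 132, 253, 117, 117, 122, 198, 200, 205, 206, 209, 188] [17, 17, 17, 10, 120, 11, 12, 12, 128, 120, 14, 9, 10, 9]
220 [169, 176, 132, 65, 158, 95, 97, 96, 147, 154, 202, 225, 222, 217] [14, 15, 13, 114, 123, 10, 12, 10, 135, 123, 13, 10, 10, 10]
240 [128, 131, 121, 143, 166, 65, 68, 73, 147, 119, 173, 231, 225, 171] [17, 15, 12, 13, 13, 10, 9, 12, 12, 12, 12, 10, 11, 18]
260 [93, 20, 132, 125, 70, 199, 209, 218, 228, 210, 226, 230, 215, 46] [124, 105, 16, 14, 120, 9, 10, 10, 10, 10, 11, 12, 10, 90]
280 [13, 20, 121, 126, 132, 71, 214, 219, 191, 211, 226, 225, 70, 15] [150, 81, 15, 14, 12, 125, 10, 11, 9, 11, 11, 11, 8, 83]
```

View pics/w8.png

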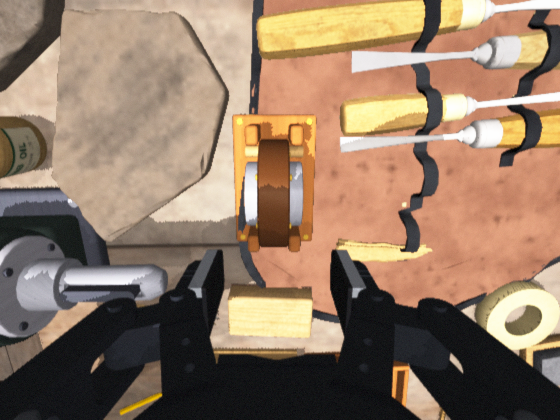

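The view shows the rim at u 259..289, v 138..246, between the open jaws. From the tangent rays the wheel axis is at z≈0.062 and the crown at z≈0.112. The shaft tip is at (165,283).

Request:
move_arm:
  moves: "-0.0006 0.0007 -0.02 0 0 -0.1 100;-0.0006 0.0007 -0.02 0 0 -0.1 100;0 0 -0.02 0 0 0 100;0 0 -0.02 0 0 0 100;0 0 -0.02 0 0 0 100;0 0 -0.011 0 0 0 100;0 0 0 0 0 0 100;0 0 0 0 0 0 130;0 0 0 0 0 0 150;0 0 0 0 0 0 255;0 0 0 0 0 0 255;0 0 0 0 0 0 255;0 0 0 0 0 0 255;0 0 0 0 0 0 255"
  grip_force: 80

```text
t: 13.1
position: [0.6914, -0.0663, 0.1133]
ee_rot: [3.14, -0.002, 0.5]
wrist_force: [-1.2, 0.3, 6.9]
grip_width: 0.0242
grasp_force: 78.8
```

Request:
move_arm:
  moves: "0 0 0.01 0 0 0 255;0 0 0.02 0 0 0 255;0 0 0.025 0 0 0 255;0 0 0.028 0 0 0.1 255;-0.017 0.0028 0 0 0 0.1 255;-0.017 0.0028 0 0 0 0.1 255;-0.017 0.0028 0 0 0 0.1 255;-0.017 0.0028 0 0 0 0 255;-0.0173 0.0028 0 0 0 0 255;0 0 -0.015 0 0 0 255;0 0 -0.012 0 0 0 255;0 0 -0.008 0 0 0 255;0 0 0 0 0 0 255;0 0 0 0 0 0 255;0 0 0 0 0 0 255"

```text
t: 14.35
position: [0.6059, -0.0525, 0.1598]
ee_rot: [3.141, 0.0, 0.507]
wrist_force: [-0.3, 0.1, -3.4]
grip_width: 0.0246
grasp_force: 79.0
```

Run:
```python
from h import *
im,c=shot("wrist","w9");o=telemetry.get_obs();print(o['position'],o['ee_rot'],c['eye'],o['grip_width'],o['wrist_force'],o['joints'])
s,cs=shot("side","s9");t,ct=shot("top","t9")
a=cv2.resize(im[110:330,60:320],(520,440),interpolation=cv2.INTER_CUBIC)
p=proj(cs,[.59,-.03,.11]).astype(int);print(p)
b=cv2.resize(s[p[1]-55:p[1]+55,p[0]-35:p[0]+35],(280,440),interpolation=cv2.INTER_CUBIC)
cv2.imwrite("pics/w9c.png",np.hstack([a,b]))
```

```text
[ 0.60586221 -0.05244     0.15990314] [ 3.14096783e+00 -1.99112450e-04  5.06624880e-01] [ 0.66818803 -0.01833587  0.28717093] 0.02381649504270967 [ 0.29716152  0.59325917 -3.64036046] [-0.4983172   0.69632743  0.78546228  1.98135101 -0.71491215  0.76340945
 -0.34810782]
[262 212]
```

View pics/w9c.png

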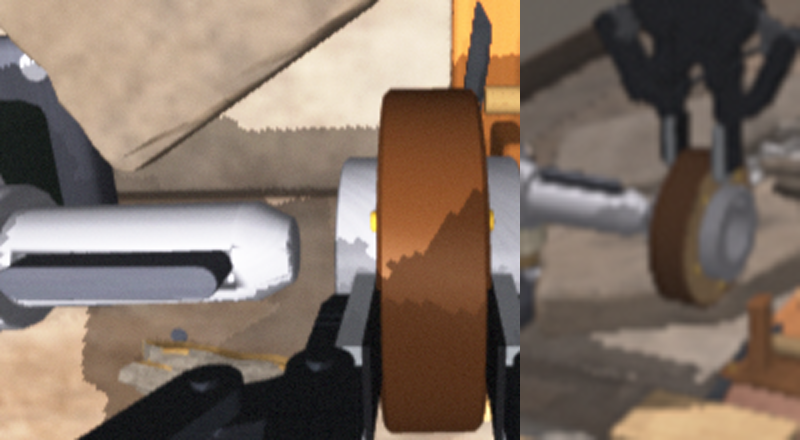

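The crop shows the shaft's edges at v 205..303 (crop) and the rim at 88..432. The bisectors agree within about 1 mm, and the tip at (299,253) lies about 15 mm from the hub. I'll shift 0.7 mm sideways and advance.

Request:
move_arm:
  moves: "0.0006 0.0003 0.0005 0 0 0 255;-0.0024 0.0044 0 0 0 0 255;-0.0024 0.0044 0 0 0 0 255;-0.0024 0.0044 0 0 0 0 255;-0.0024 0.0044 0 0 0 0 255;-0.0024 0.0044 0 0 0 0 255;-0.0024 0.0044 0 0 0 0 255;0 0 0 0 0 0 255;0 0 0 0 0 0 255"

```text
t: 15.25
position: [0.5913, -0.0245, 0.1599]
ee_rot: [-3.141, 0.0, 0.508]
wrist_force: [0.4, 2.4, -6.0]
grip_width: 0.0239
grasp_force: 78.9
```

Request:
move_arm:
  moves: "0 0 -0.0008 0 0 0 255;-0.0012 0.0022 0 0 0 0 255;-0.0012 0.0022 0 0 0 0 255;-0.0012 0.0022 0 0 0 0 255;0 0 0 0 0 0 255;0 0 0 0 0 0 255"

```text
t: 15.75
position: [0.5879, -0.0186, 0.1593]
ee_rot: [-3.142, 0.0, 0.507]
wrist_force: [-0.0, -0.6, -2.7]
grip_width: 0.024
grasp_force: 79.1
```

Request:
move_arm:
  moves: "-0.0019 0.0035 0 0 0 0 255;-0.0019 0.0035 0 0 0 0 255;-0.0019 0.0035 0 0 0 0 255;-0.0019 0.0035 0 0 0 0 255;-0.0019 0.0035 0 0 0 0 255;0 0 0 0 0 0 255"

```text
t: 16.25
position: [0.578, -0.0001, 0.1591]
ee_rot: [-3.141, 0.0, 0.508]
wrist_force: [-0.6, 0.9, -4.5]
grip_width: 0.0239
grasp_force: 79.1
```

Request:
move_arm:
  moves: "-0.0019 0.0035 0 0 0 0 255;-0.0019 0.0035 0 0 0 0 255;-0.0019 0.0035 0 0 0 0 255;-0.0019 0.0035 0 0 0 0 255;-0.0019 0.0035 0 0 0 0 255;0 0 0 0 0 0 255"

```text
t: 16.75
position: [0.5685, 0.0173, 0.1591]
ee_rot: [-3.141, 0.0, 0.508]
wrist_force: [-0.7, -0.0, -4.5]
grip_width: 0.0243
grasp_force: 79.1
```

Request:
move_arm:
  moves: "-0.0019 0.0035 0 0 0 0 255;-0.0019 0.0035 0 0 0 0 255;-0.0014 0.0026 0 0 0 0 255;-0.001 0.0017 0 0 0 0 255;0 0 0 0 0 0 255;0 0 0 0 0 0 255"

```text
t: 17.25
position: [0.5628, 0.0276, 0.1593]
ee_rot: [3.142, 0.0, 0.507]
wrist_force: [0.4, -0.2, -3.5]
grip_width: 0.0242
grasp_force: 79.2
```

Request:
move_arm:
  moves: "-0.0005 0.0009 0 0 0 0 255;-0.0005 0.0009 0 0 0 0 255;0 0 0 0 0 0 255;0 0 0 0 0 0 255"

```text
t: 17.58
position: [0.5617, 0.0294, 0.1593]
ee_rot: [-3.142, 0.0, 0.507]
wrist_force: [-0.7, -0.6, -2.7]
grip_width: 0.0238
grasp_force: 79.2
```

Request:
move_arm:
  moves: "-0.0005 0.0009 0 0 0 0 255;-0.0005 0.0009 0 0 0 0 255;0 0 0 0 0 0 255;0 0 0 0 0 0 255"

```text
t: 17.92
position: [0.5606, 0.0313, 0.1592]
ee_rot: [-3.141, 0.0, 0.507]
wrist_force: [-0.9, 0.6, -3.5]
grip_width: 0.0237
grasp_force: 79.2
```

Request:
move_arm:
  moves: "-0.0005 0.0009 0 0 0 0 255;-0.0005 0.0009 0 0 0 0 255;0 0 0 0 0 0 255;0 0 0 0 0 0 255"

```text
t: 18.25
position: [0.5601, 0.0322, 0.1594]
ee_rot: [3.14, -0.0, 0.506]
wrist_force: [0.7, -4.4, -5.5]
grip_width: 0.0237
grasp_force: 79.0
```

Request:
move_arm:
  moves: "-0.0005 0.0009 0 0 0 0 255;0 0 0 0 0 0 255;0 0 0 0 0 0 255;0.0003 -0.0006 0 0 0 0 255;0 0 -0.001 0 0 0 255;0 0 0 0 0 0 200;0 0 0 0 0 0 150;0 0 0 0 0 0 120;0 0 0 0 0 0 120;0 0 0 0 0 0 120;0 0 0 0 0 0 120"

```text
t: 19.17
position: [0.5595, 0.0337, 0.1583]
ee_rot: [-3.141, -0.0, 0.507]
wrist_force: [-0.3, -0.4, -0.2]
grip_width: 0.0451
grasp_force: 0.0
```

Request:
move_arm:
  moves: "0 0 0.01 0 0 0 120;0 0 0.02 0 0 0 120;0 0 0.03 0 0 0 120;0 0 0.03 0 0 0 120;0 0 0.03 0 0 0 120;0 0 0.02 0 0 0 120;0 0 0 0 0 0 120;0 0 0 0 0 0 120"

```text
t: 19.83
position: [0.5598, 0.0334, 0.2996]
ee_rot: [3.142, -0.002, 0.507]
wrist_force: [0.0, 0.2, -0.7]
grip_width: 0.0454
grasp_force: 0.0
```

Run:
```python
from h import *
im,c=shot("wrist","w10");o=telemetry.get_obs();print(o['position'],o['ee_rot'],c['eye'],o['joints'])
for n,p in dict(seat=[.561,.031,.11],knob=[.47,.13,.2]).items(): print(n,proj(c,p))
cv2.imwrite("pics/w10c.png",im)
```

```text
[0.55931407 0.03360314 0.29851282] [-3.14103144e+00 -5.83930316e-04  5.07265483e-01] [0.62190243 0.06736294 0.4271891 ] [-0.83207281  0.50021761  1.01064882  1.95773289 -0.51687618  0.9679154
 -0.63361903]
seat [278.436594   185.55599644]
knob [111.82463017 250.11293663]
```

View pics/w10c.png

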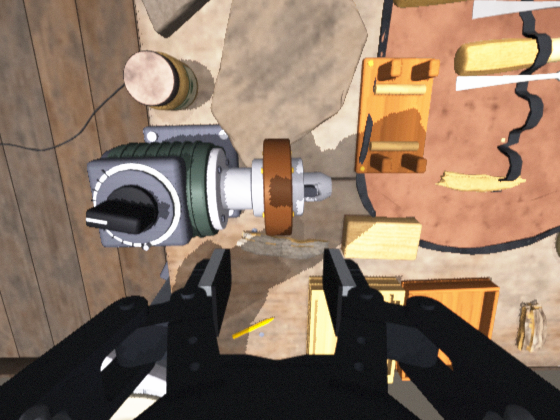

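The wheel sits on the shaft with its hub against the collar (hub at (265,187)), and the key end shows beyond the hub. The knob bar runs from its white end at (88,217) to about (155,212), inside the dial ring centred near (133,206). Next I'll measure the knob.

Run:
```python
from h import *
im=cv2.imread("pics/w10.png");c=np.load("pics/w10.npy",allow_pickle=True).item();ct=vision.get_calibration("top")
roi=im[150:265,75:195];h=cv2.cvtColor(roi,cv2.COLOR_BGR2HSV)
m=((h[:,:,2]>190)&(h[:,:,1]<50)).astype(np.uint8)
cs,_=cv2.findContours(m,cv2.RETR_EXTERNAL,cv2.CHAIN_APPROX_NONE)
for k in cs:
    if cv2.contourArea(k)>5: print(cv2.boundingRect(k),cv2.contourArea(k))
ys,xs=np.nonzero(m); 
print("white in dark, px:",[(x+75,y+150) for x,y in zip(xs,ys) if y in range(55,80) and x<45][:40])
for z in(.168,.175): print(onz(c,133,206,z))
w=tri(ray(c,91,217),ray(ct,134,227));print("white end",w)
t,_=shot("top","t11");h=cv2.cvtColor(t,cv2.COLOR_BGR2HSV)
ht=h[205:250,125:185,2]; print(ht[::3,::3])
```

```text
(69, 93, 5, 8) 16.5
(59, 93, 7, 4) 17.5
(48, 91, 9, 5) 20.0
(39, 86, 8, 6) 19.0
(31, 80, 7, 6) 14.0
(11, 68, 21, 6) 52.0
(18, 13, 88, 82) 787.0
white in dark, px: [(np.int64(94), np.int64(205)), (np.int64(95), np.int64(205)), (np.int64(94), np.int64(206)), (np.int64(86), np.int64(218)), (np.int64(87), np.int64(218)), (np.int64(88), np.int64(218)), (np.int64(89), np.int64(218)), (np.int64(90), np.int64(218)), (np.int64(86), np.int64(219)), (np.int64(87), np.int64(219)), (np.int64(88), np.int64(219)), (np.int64(89), np.int64(219)), (np.int64(90), np.int64(219)), (np.int64(91), np.int64(219)), (np.int64(92), np.int64(219)), (np.int64(93), np.int64(219)), (np.int64(94), np.int64(219)), (np.int64(95), np.int64(219)), (np.int64(96), np.int64(219)), (np.int64(86), np.int64(220)), (np.int64(87), np.int64(220)), (np.int64(88), np.int64(220)), (np.int64(89), np.int64(220)), (np.int64(90), np.int64(220)), (np.int64(91), np.int64(220)), (np.int64(92), np.int64(220)), (np.int64(93), np.int64(220)), (np.int64(94), np.int64(220)), (np.int64(95), np.int64(220)), (np.int64(96), np.int64(220)), (np.in
[... 1080 characters left out ...]
  89 104
   91 244]
 [107 116 102 139 149  56  51  23   9  17  39  15 125 100 180 100  24  79
   82  50]
 [ 99 110  45 235  44   8  16  39  59  57  62  64 126  51 128 129  65  51
   77  71]
 [ 98  64 100 245 117 125  54  58  63  65  36 124 126 246 126 127  94  35
   45  63]
 [ 93  78  98  80 205 115 113  97  66 117 124 126 140 186 113  82  31  47
   60  34]
 [ 42  97  95 103 122 211 115 120 121 124 118 162 152  90  34  47  61  53
   44  32]
 [104 101  98  96  53 118 240 179 170 254 246  64  42  39  48  52  50  35
   32  65]
 [ 64 105 106  97 104  99 126 124  97  96  51  32  60  45  47  39  30  36
   67  73]
 [102 112 107 105 107 117 125 102  58  38  60  57  45  36  28  57  54  62
  115 118]]
```

Request:
move_arm:
  moves: "-0.0032 0.0029 0 0 0 6.7 120;-0.0032 0.0029 0 0 0 6.7 120;-0.0032 0.0029 0 0 0 6.7 120;-0.0032 0.0029 0 0 0 6.7 120;-0.0032 0.0029 0 0 0 6.7 120;-0.0032 0.0029 0 0 0 6.7 120;-0.0032 0.0029 0 0 0 6.7 120;-0.0032 0.0029 0 0 0 6.7 120;-0.0032 0.0029 0 0 0 6.7 120;-0.0032 0.0029 0 0 0 6.7 120;-0.0032 0.0029 0 0 0 6.7 120;-0.0032 0.0029 0 0 0 6.7 120;0 0 0 0 0 0 120;0 0 0 0 0 0 120;0 0 0 0 0 0 120"

```text
t: 21.18
position: [0.5211, 0.0678, 0.2978]
ee_rot: [-3.141, 0.0, 1.906]
wrist_force: [-0.0, -0.5, 0.7]
grip_width: 0.0453
grasp_force: 0.0
```

Run:
```python
from h import *
im,c=shot("wrist","w11");o=telemetry.get_obs();print(o['position'],o['ee_rot'],c['eye'],o['joints'])
p=proj(c,[.497,.137,.2]).astype(int);print(p)
g=cv2.cvtColor(im,cv2.COLOR_BGR2GRAY);y,x=max(0,p[1]-48),p[0]-60
h=cv2.cvtColor(im,cv2.COLOR_BGR2HSV)
print(x,y)
for v in range(y,y+100,4): print(v,' '.join(f"{int(g[v,u]):3d}" for u in range(x,x+120,4)))
```

```text
[0.52121162 0.06775831 0.29788411] [-3.14084343e+00  2.93526062e-04  1.90656158e+00] [0.49694723 0.13490334 0.42518375] [-0.69399584  0.33789901  0.61326319  2.01765103 -0.25368244  0.86092635
  0.39543853]
[277 109]
217 61
61 151 155 150 144 140 138 110 130 145 149 131 118 131 179 243 211 245 217 127 178 184 177 183 179 180 132 148 155 150 154
65 143 144 141 135 112 116 109 116 127 135 231 255 218 255 255 235 255 255 254 255 225 157 184 175 176 140  86 205 215 203
69 156 153 103 123 140 147 150 164 186 164 255 253 146 173 182 175 178 178 186 254 255 255 193 176 175 148  81 227 226 225
73 146 132 154 164 174 180 175 186 255 255 159 181 186 180 184 179 179 179 177 179 166 255 255 180 147 152  90 201 224 215
77 138 140 178 179 179 179 184 206 252 174 173 180 183 182 181 176 177 179 181 177 178 175 250 254 191 159 116 218 220 218
81 145 125 170 177 179 181 255 253 180 182 178 179 181  84  48  47  53  99 178 175 179 182 180 251 255 165 121 230 224 218
85 140 103 162 178 173 250 255 164 178 183 169 159 127  52  80 255  88  66 133 179 177 176 180 172 255 255 129 198 227 225
89 190  70 146 
[... 1513 characters left out ...]
 175 138  59  56  73  70  63  47  60 142 173 170 176 159 255 233 168 170 129  94
141 226 230 222 228  78 144 255 255 171 170 175 175 169  49  46  45  45  48 135 167 173 169 171 254 254 174 169 165 133 175
145 219 224 232 218  73 140 170 255 255 164 173 172 172 166 100 102 105  99 118 166 172 160 255 255 167 169 164 168 143  76
149 213 226 229 226 218 129 168 167 254 255 184 169 167 166 140 102 147 100 166 162 206 255 254 165 169 164 145 144 118  70
153 206 219 222 222 214 106 152 170 168 230 255 255 238 171 160 167 163 162 202 255 255 228 140 131 121 111  93  71  68  64
157 210 223 213 212 207  72 148 165 166 168 175 239 254 255 255 255 255 255 255 206 111  86  70 100 115 103  91  82  83  65
```

Run:
```python
from h import *
c=np.load("pics/w11.npy",allow_pickle=True).item()
for z in(.195,.2,.205,.21):
    a=onz(c,278,82,z);b=onz(c,277.7,141,z);d=a-b;print(z,np.linalg.norm(d),((a+b)/2).round(4),np.degrees(np.arctan2(d[1],d[0])))
g=cv2.cvtColor(cv2.imread("pics/w11.png"),cv2.COLOR_BGR2GRAY)
for v in(88,112,136): print(g[v,264:294])
print(g[76:86,274],g[136:146,274])
```

```text
0.195 0.03951610854583227 [0.4977 0.1353 0.195 ] 108.96563031028634
0.2 0.03865774846111335 [0.4977 0.1353 0.2   ] 108.96563031028629
0.205 0.03779938837639448 [0.4976 0.1353 0.205 ] 108.9656303102863
0.21 0.036941028291675594 [0.4976 0.1353 0.21  ] 108.9656303102864
[ 73  84  83  36  41  55  71  83  82  86  84 135 252 255 255 200  97  91
  87  90  83  67  48  41  53  82  78  69  84 137]
[77 80 76 33 42 57 70 83 80 77 80 81 81 85 85 81 81 80 81 81 63 49 40 36
 63 82 87 89 85 84]
[ 52  58  55  33  47  57  63  74  77  71  70  74  73  73  68  70  70  67
  66  60  56  46  38  28  43  58  53  61  91 104]
[184 181 182 154  94  51  55  68  79  81] [ 70  73  73  69  61  45  41  76 102  97]
```

Request:
move_arm:
  moves: "-0.008 0.0225 0 0 0 0 120;-0.008 0.0225 0 0 0 0 120;-0.0075 0.0225 0 0 0 0 120;0 0 -0.02 0 0 0 120;0 0 -0.025 0 0 0 120;0 0 -0.025 0 0 0 120;0 0 -0.02 0 0 0 120;0 0 -0.01 0 0 0 120;0 0 0 0 0 0 150;0 0 0 0 0 0 180;0 0 0 0 0 0 255;0 0 0 0 0 0 255;0 0 0 0 0 0 255;0 0 0 0 0 0 255"
  grip_force: 40

```text
t: 22.4
position: [0.498, 0.1353, 0.1993]
ee_rot: [3.14, -0.0, 1.91]
wrist_force: [-2.7, -1.8, 7.6]
grip_width: 0.0131
grasp_force: 40.8
```

Request:
move_arm:
  moves: "0 0 0 0 0 5 255;0 0 0 0 0 6.5 255;0 0 0 0 0 6.5 255;0 0 0 0 0 6.5 255;0 0 0 0 0 6.5 255;0 0 0 0 0 6.5 255;0 0 0 0 0 6.5 255;0 0 0 0 0 6.5 255;0 0 0 0 0 6.5 255;0 0 0 0 0 6.5 255;0 0 0 0 0 6.5 255;0 0 0 0 0 6.5 255;0 0 0 0 0 6.5 255;0 0 0 0 0 6.5 255;0 0 0 0 0 0 255;0 0 0 0 0 0 255"

```text
t: 23.73
position: [0.4985, 0.1364, 0.1993]
ee_rot: [3.141, 0.003, -2.814]
wrist_force: [-1.7, 2.3, 7.5]
grip_width: 0.0129
grasp_force: 40.7
```

Run:
```python
from h import *
o=telemetry.get_obs();print(o)
```

```text
{'t': 23.7333, 'joints': array([-0.40619864,  0.41558474,  0.04063722,  2.12235243, -0.03056301,
        0.60155166,  1.5543036 ]), 'joint_vel': array([-0.01024815,  0.00031017,  0.01387   ,  0.00022495, -0.00439821,
        0.00107289, -0.02352891]), 'tau': array([  1.79618385, -51.54916048,   2.61396959, -16.41047359,
         0.62187597,  -0.09558532,   0.39467887]), 'position': array([0.49845662, 0.13636429, 0.19925544]), 'ee_rot': array([ 3.14059203e+00,  2.58692099e-03, -2.81422575e+00]), 'wrist_force': array([-1.65118573,  2.27433141,  7.46703574]), 'wrist_torque': array([0.5967618 , 0.28515181, 0.05314002]), 'grasp_force': 40.68755328655243, 'grip_width': 0.012921684272103225}
```

Request:
move_arm:
  moves: "0 0 0 0 0 4 255;0 0 0 0 0 4 255;0 0 0 0 0 2.5 255;0 0 0 0 0 1.5 255;0 0 0 0 0 0 255;0 0 0 0 0 0 255;0 0 0 0 0 0 255"

```text
t: 24.32
position: [0.4983, 0.1365, 0.1992]
ee_rot: [3.141, 0.002, -2.605]
wrist_force: [0.2, 2.5, 8.1]
grip_width: 0.0131
grasp_force: 40.8
```

Run:
```python
from h import *
o=telemetry.get_obs();print(np.degrees(o['ee_rot']),o['wrist_torque'],o['wrist_force'],o['position'],o['joints'][6])
```

```text
[ 1.79984649e+02  1.42785535e-01 -1.49283790e+02] [0.63350815 0.34931735 0.02253022] [0.22344432 2.46800114 8.13937802] [0.49832583 0.13653086 0.19922965] 1.716142666222479
```

Request:
move_arm:
  moves: "0 0 0 0 0 2 255;0 0 0 0 0 2 255;0 0 0 0 0 0 255;0 0 0 0 0 0 255"

```text
t: 24.65
position: [0.4984, 0.1365, 0.1993]
ee_rot: [3.141, 0.003, -2.54]
wrist_force: [-2.4, 4.2, 8.2]
grip_width: 0.0135
grasp_force: 67.8
```

Run:
```python
from h import *
o=telemetry.get_obs();print(np.degrees(o['ee_rot']),o['wrist_torque'],o['wrist_force'],o['position'],o['joints'][6])
```

```text
[ 1.79942067e+02  1.60466270e-01 -1.45558146e+02] [ 0.77870498  0.50800311 -1.75626873] [-2.41734079  4.18126386  8.19427176] [0.49837417 0.13645827 0.19931314] 1.7683354261349085
```

Request:
move_arm:
  moves: "0 0 0 0 0 0 200;0 0 0 0 0 0 160;0 0 0 0 0 0 120;0 0 0 0 0 0 120;0 0 0.01 0 0 0 120;0 0 0.03 0 0 0 80;0 0 0.03 0 0 0 0;0 0 0.03 0 0 -2 0;0 0 0 0 0 -2 0;0 0 0 0 0 0 0;0 0 0 0 0 0 0"

```text
t: 25.57
position: [0.4974, 0.1354, 0.2986]
ee_rot: [-3.141, 0.0, -2.601]
wrist_force: [0.1, 0.6, -0.8]
grip_width: 0.085
grasp_force: 0.0
```

Run:
```python
from h import *
im,c=shot("wrist","w12");o=telemetry.get_obs();print(o['position'],np.degrees(o['ee_rot']),c['eye'])
p=proj(c,[.498,.136,.2]).astype(int);g=cv2.cvtColor(im,cv2.COLOR_BGR2GRAY);print(p)
for v in range(p[1]-52,p[1]+52,4): print(v,' '.join(f"{int(g[v,u]):3d}" for u in range(p[0]-40,p[0]+44,4)))
```

```text
[0.4971449  0.13536927 0.29800282] [ 1.79993262e+02 -5.14937308e-02 -1.48999947e+02] [0.43503427 0.09750837 0.42602029]
[277 214]
162 153 150 152 155 153 184 255 255 251 249  65 255 255 251 255 190 153 161 158 158 159
166 150 159 150 148 255 255 254 179 129 148 145 144 135 174 254 233 255 162 158 162 159
170 147 164 179 255 255 134 162 168 169 153 153 156 156 154 154 121 255 255 101 163 156
174 156 171 255 247 153 168 168 170 174 163 150 155 153 149 153 155 146 162 255 161 177
178 165 255 255 152 160 164 162 160 152 144 146 148 150 152 161 151 151 146 255 255 169
182 183 255 143 168 165 136 102  62  30  15  34  27  28 114 163 168 168 166 143 255 203
186 252 253 160 154 130 156  28  41  19  14  15  19  17  74  49 158 170 167 165 251 255
190 253 105  97  95  97  36  40  42  16  23  19  23  17  79  81  67 158 133 166 141 251
194 253  97 155 152  87  36  39  41  36  47 249  54  42  37  77  70  74  89 133 159 255
198 252  98  99  96  45  36  39  43  27  62 252  69  44  36  33  38  30  94 138 164 250
202 252  99  94  94  38  42  40  38  27  38 248  43  48  34  35  35  29  94 106 164 255
20
[... 617 characters left out ...]
 142 155 153 154 255 253 160 162  32  35  35  29  26 158 167 252 203 158 157 159 142
238 139 152 155 152 156 195 255 254  34  36  36  36  52 254 255 178 158 143 159 157 143
242 196 176 195 130 134 135 119 107 108  96 118 126 158 139 121 117 131 174 141 140 124
246 200 164 227 138 135 136 107 117 134 140 141 147 159 175 183 146 128 202 153 150 140
250 202 217 230 164 156 149 113 137 106  41  31  35  26  25 127 199 134 210  82 145 141
254 182 226 230 216 159 142 144  66  48 119 196 213 199 124  57  68 185 208 145  97 134
258 145 230 238 234 228 154 132  65 224 225 213 228 225 230 235  85 183 196 142 135 124
262 232 242 239 236 232 224  55 234 235 214 202 207 216 228 236 237  68 194 142 148 136
```

The knob is at its stop: torque was −1.8 N m there, and the white line points straight up at u≈277. Next I'll take an overview of the bench clutter.

Request:
move_arm:
  moves: "0.0002 -0.021 0.006 0 0 -6.9 0;0.0002 -0.021 0.006 0 0 -6.9 0;0.0002 -0.021 0.006 0 0 -6.9 0;0.0002 -0.021 0.006 0 0 -6.9 0;0.0002 -0.021 0.006 0 0 -6.9 0;0.0002 -0.021 0.006 0 0 -6.9 0;0.0002 -0.021 0.006 0 0 -6.9 0;0.0002 -0.021 0.006 0 0 -6.9 0;0.0002 -0.021 0.006 0 0 -6.9 0;0.0002 -0.021 0.006 0 0 -6.9 0;0.0002 -0.021 0.006 0 0 -6.9 0;0.0002 -0.021 0.006 0 0 -6.9 0;0.0002 -0.021 0.006 0 0 -6.9 0;0.0002 -0.021 0.006 0 0 -6.9 0;0.0002 -0.021 0.006 0 0 -6.9 0;0.0002 -0.021 0.006 0 0 -6.9 0;0 0 0 0 0 0 0;0 0 0 0 0 0 0"

```text
t: 27.12
position: [0.5005, -0.2012, 0.3935]
ee_rot: [-3.14, -0.0, 1.754]
wrist_force: [0.2, -0.1, -0.7]
grip_width: 0.0854
grasp_force: 0.0
```

Run:
```python
from h import *
im,c=shot("wrist","w13");o=telemetry.get_obs();print(o['position'],np.degrees(o['ee_rot']),c['eye'],o['joints'].round(2))
for n,p in dict(o1=[.469,-.025,.01],o2=[.678,-.214,.01],o3=[.539,-.433,.01],sb=[.55,-.137,.028],crate=[.404,-.186,.04],tray=[.471,-.315,.03]).items(): print(n,proj(c,p).round())
```

```text
[ 0.50056254 -0.2000506   0.39322699] [-1.79885529e+02 -4.42762202e-02  1.00644674e+02] [ 0.48696705 -0.13123648  0.52084005] [-0.12  0.24  0.51  1.85 -0.13  1.08  0.62]
o1 [278.  35.]
o2 [381. 186.]
o3 [275. 287.]
sb [317. 124.]
crate [216. 140.]
tray [247. 225.]
```

View pics/w13.png

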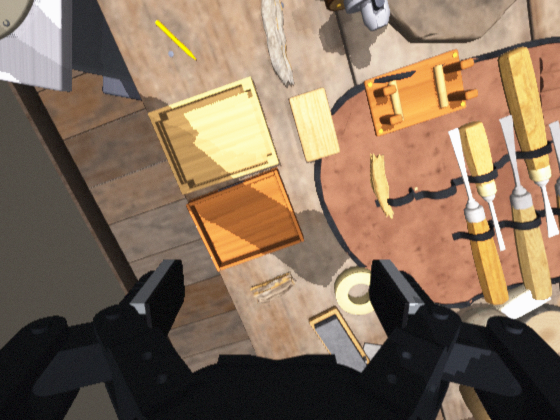

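The overview shows the crate top with corners (149,122), (250,78), (277,163), (180,200) and the tray with (189,207), (275,171), (302,240), (220,270). The block has corners (289,95), (323,88), (341,152), (308,162). Offcut_1 runs (268,0)-(288,85), offcut_2 (374,153)-(388,217) and offcut_3 (250,292)-(292,280).

Run:
```python
from h import *
c=np.load("pics/w13.npy",allow_pickle=True).item();ct=vision.get_calibration("top")
def show(n,c,q,z):
    P=np.array([onz(c,*p,z) for p in q]);d=np.diff(np.vstack([P,P[:1]]),axis=0)
    print(n,P.mean(0).round(4),np.linalg.norm(d,axis=1).round(3),np.degrees(np.arctan2(d[:,1],d[:,0])).round(1))
show("crate",c,[(149,122),(250,78),(277,163),(180,200)],.04)
show("tray",c,[(189,207),(275,171),(302,240),(220,270)],.03)
show("block",c,[(289,95),(323,88),(341,152),(308,162)],.028)
t=lambda *q:[(120+u/2.66,130+v/2.66) for u,v in q]
show("crate_t",ct,t((365,338),(488,275),(565,428),(445,492)),.04)
show("tray_t",ct,t((500,275),(613,210),(700,350),(587,418)),.03)
show("block_t",ct,t((362,225),(455,181),(480,226),(386,272)),.028)
for n,c_,a,b,z in (("o1",c,(268,0),(288,85),.02),("o1t",ct,*t((237,330),(366,280)),.02),("o2",c,(374,153),(388,217),.017),("o2t",ct,*t((450,122),(546,72)),.017),("o3",c,(250,292),(292,280),.023),("o3t",ct,*t((690,212),(750,283)),.023)):
    A,B=onz(c_,*a,z),onz(c_,*b,z);d=A-B;print(n,((A+B)/2).round(4),np.linalg.norm(d).round(4),np.degrees(np.arctan2(d[1],d[0])).round(1))
for a,b in(((315,124),t((421,226))[0]),): print("block height",tri(ray(c,*a),ray(ct,*b)))
```

```text
crate [ 0.4015 -0.1909  0.04  ] [0.162 0.127 0.164 0.124] [  32.4  -61.9 -148.5  117. ]
tray [ 0.4693 -0.3125  0.03  ] [0.152 0.125 0.151 0.122] [  33.4  -58.4 -147.8  122. ]
block [ 0.5476 -0.1386  0.028 ] [0.051 0.098 0.053 0.104] [  21.5  -60.6 -152.5  117.8]
crate_t [ 0.4006 -0.1843  0.04  ] [0.129 0.157 0.124 0.157] [ -61.7 -152.5  118.5   29.3]
tray_t [ 0.4683 -0.3106  0.03  ] [0.126 0.154 0.125 0.155] [ -58.9 -148.2  121.4   32.1]
block_t [ 0.5468 -0.1398  0.028 ] [0.099 0.05  0.1   0.051] [ -63.  -150.2  117.5   28.5]
o1 [ 0.4717 -0.0379  0.02  ] 0.1142 115.2
o1t [ 0.4693 -0.0282  0.02  ] 0.1307 112.6
o2 [ 0.6754 -0.2131  0.017 ] 0.1118 117.6
o2t [ 0.6783 -0.2133  0.017 ] 0.1081 119.4
o3 [ 0.5304 -0.4239  0.023 ] 0.0786 -151.6
o3t [ 0.5335 -0.4276  0.023 ] 0.0878 40.0
block height (array([ 0.55214124, -0.13891528, -0.01582408]), [np.float64(0.0014706086719021138), np.float64(0.0014706086719020364)])
```

Request:
move_arm:
  moves: "0.0196 -0.0014 -0.03 0 0 1.9 75;0.0196 -0.0014 -0.03 0 0 1.9 75;0.0196 -0.0014 -0.03 0 0 1.9 75;0.0196 -0.0014 -0.03 0 0 1.9 75;0.0196 -0.0014 -0.03 0 0 1.9 75;0.0196 -0.0014 -0.03 0 0 1.9 75;0.0196 -0.0014 -0.03 0 0 1.9 75;0.0196 -0.0014 -0.03 0 0 1.9 75;0.0196 -0.0014 -0.03 0 0 1.9 75;0 0 0 0 0 0 75;0 0 0 0 0 0 75"
  grip_force: 40

```text
t: 28.08
position: [0.6764, -0.211, 0.121]
ee_rot: [-3.138, -0.004, 2.056]
wrist_force: [0.1, -0.2, -0.5]
grip_width: 0.0604
grasp_force: 0.0
```

```bash
cat >> h.py <<'E'
def seg(im,c,p,z,f,r=90):
    h=cv2.cvtColor(cv2.GaussianBlur(im,(3,3),0),cv2.COLOR_BGR2HSV).astype(int)
    m=f(h[:,:,0],h[:,:,1],h[:,:,2]).astype(np.uint8);m=cv2.morphologyEx(m,cv2.MORPH_CLOSE,np.ones((5,5),np.uint8))
    s=proj(c,p).astype(int);b,k=rect(m,tuple(s),r)
    P=np.array([onz(c,*q,z) for q in cv2.boxPoints(b)]);d=np.diff(P[:3],axis=0);L=np.linalg.norm(d,axis=1)
    i=L.argmax();print("centre",P.mean(0).round(4),"size",L.round(3),"len dir",np.degrees(np.arctan2(d[i,1],d[i,0])).round(1)%180,"px",b)
E
python3 - <<'E'
from h import *
im,c=shot("wrist","w14");o=telemetry.get_obs();print(o['position'],np.degrees(o['ee_rot']))
seg(im,c,[.677,-.213,.015],.015,lambda h,s,v:(h>13)&(h<35)&(s>60))
E
```

```text
[ 0.6764426  -0.21198298  0.12305767] [-1.79884598e+02 -1.23479552e-01  1.17725276e+02]
centre [ 0.676  -0.2145  0.015 ] size [0.115 0.025] len dir 113.6 px ((275.8035583496094, 208.39761352539062), (33.886627197265625, 142.3186798095703), 3.4533162117004395)
```

Request:
move_arm:
  moves: "0 -0.0008 -0.025 0 0 -1 75;0 -0.0008 -0.025 0 0 -1 75;0 -0.0008 -0.025 0 0 -1 75;0 0 -0.018 0 0 0 75;0 0 -0.01 0 0 0 75;0 0 0 0 0 0 100;0 0 0 0 0 0 130;0 0 0 0 0 0 255;0 0 0 0 0 0 255;0 0 0 0 0 0 255;0 0 0 0 0 0 255;0 0 0.02 0 0 0 255;0 0 0.03 0 0 0 255;0 0 0.03 0 0 0 255;0 0 0.03 0 0 0 255"

```text
t: 29.38
position: [0.6772, -0.2155, 0.1334]
ee_rot: [3.141, 0.0, 2.001]
wrist_force: [0.0, 0.4, -0.3]
grip_width: 0.024
grasp_force: 39.0
```

Request:
move_arm:
  moves: "-0.0199 -0.0001 0 0 0 -6.5 255;-0.0199 -0.0001 0 0 0 -6.5 255;-0.0199 -0.0001 0 0 0 -6.5 255;-0.0199 -0.0001 0 0 0 -6.5 255;-0.0199 -0.0001 0 0 0 -6.5 255;-0.0199 -0.0001 0 0 0 -6.5 255;-0.0199 -0.0001 0 0 0 -6.5 255;-0.0199 -0.0001 0 0 0 -6.5 255;-0.0199 -0.0001 0 0 0 -6.5 255;-0.0199 -0.0001 0 0 0 -6.5 255;-0.0199 -0.0001 0 0 0 -6.5 255;-0.0199 -0.0001 0 0 0 -6.5 255;-0.0199 -0.0001 0 0 0 -6.5 255;0 0 -0.025 0 0 0 255;0 0 -0.025 0 0 0 255;0 0 -0.018 0 0 0 255;0 0 0 0 0 0 255"

```text
t: 30.8
position: [0.4183, -0.2165, 0.0619]
ee_rot: [-3.14, 0.0, 0.526]
wrist_force: [-0.0, 0.5, -0.5]
grip_width: 0.024
grasp_force: 39.0
```

Request:
move_arm:
  moves: "0 0 0 0 0 0 200;0 0 0 0 0 0 150;0 0 0 0 0 0 135;0 0 0 0 0 0 135;0 0 0 0 0 0 135;0 0 0.03 0 0 0 135;0 0 0.03 0 0 0 60;0.0099 0.006 0.01 0 0 6.8 0;0.0099 0.006 0.01 0 0 6.8 0;0.0099 0.006 0.01 0 0 6.8 0;0.0099 0.006 0 0 0 6.8 0;0.0099 0.006 0 0 0 6.8 0;0.0099 0.006 0 0 0 6.8 0;0.0099 0.006 0 0 0 6.8 0;0.0099 0.006 0 0 0 6.8 0;0.0099 0.006 0 0 0 6.8 0;0.0099 0.006 0 0 0 6.8 0;0.0099 0.006 0 0 0 6.8 0;0.0099 0.006 0 0 0 6.8 0;0.0099 0.006 0 0 0 6.2 0"

```text
t: 32.47
position: [0.5476, -0.1384, 0.1537]
ee_rot: [-3.142, 0.0, 2.065]
wrist_force: [-0.9, -0.0, 0.0]
grip_width: 0.0854
grasp_force: 0.0
```

Run:
```python
from h import *
im,c=shot("wrist","w15");o=telemetry.get_obs();print(o['position'],np.degrees(o['ee_rot']),o['grip_width'])
s=proj(c,[.547,-.139,.028]).astype(int);h=cv2.cvtColor(im,cv2.COLOR_BGR2HSV);print(s,[tuple(map(int,h[s[1],s[0]+d])) for d in range(-60,61,10)])
seg(im,c,[.547,-.139,.028],.028,lambda h,s,v:(h>15)&(h<35)&(s>70)&(v>140),110)
```

```text
[ 0.54986922 -0.13699448  0.15379598] [1.79897618e+02 6.05973909e-02 1.18797594e+02] 0.0855551042668586
[276 202] [(11, 60, 123), (14, 61, 112), (15, 61, 138), (18, 120, 179), (23, 101, 249), (25, 77, 254), (24, 80, 253), (23, 91, 252), (24, 77, 253), (25, 71, 253), (10, 118, 206), (10, 119, 204), (10, 121, 192)]
centre [ 0.5466 -0.1382  0.028 ] size [0.054 0.102] len dir 120.1 px ((276.5, 198.0), (118.0, 69.0), 90.0)
```

Request:
move_arm:
  moves: "-0.0005 0 -0.03 0 0 0 0;0 0 -0.03 0 0 0 0;0 0 -0.03 0 0 0 0;0 0 -0.025 0 0 0 0;0 0 -0.015 0 0 0 0;0 0 -0.006 0 0 0 0;0 0 0 0 0 0 30;0 0 0 0 0 0 60;0 0 0 0 0 0 255;0 0 0 0 0 0 255;0 0 0 0 0 0 255;0 0 0.02 0 0 0 255;0 0 0.03 0 0 0 255;0 0 0.03 0 0 0 255;0 0 0.02 0 0 0 255"
  grip_force: 50

```text
t: 33.77
position: [0.5473, -0.1389, 0.1202]
ee_rot: [3.14, 0.001, 2.058]
wrist_force: [0.3, -0.9, -0.8]
grip_width: 0.0547
grasp_force: 53.7
```

Request:
move_arm:
  moves: "-0.013 -0.0288 0 0 0 0.7 255;-0.013 -0.0288 0 0 0 0.7 255;-0.013 -0.0288 0 0 0 0.7 255;-0.013 -0.0288 0 0 0 0.7 255;-0.013 -0.0288 0 0 0 0.7 255;-0.013 -0.0288 0 0 0 0.5 255;0 0 0 0 0 0 255;0 0 -0.025 0 0 0 255;0 0 -0.025 0 0 0 255;0 0 -0.02 0 0 0 255;0 0 -0.015 0 0 0 255;0 0 -0.004 0 0 0 255;0 0 0 0 0 0 255;0 0 0 0 0 0 60;0 0 0 0 0 0 30;0 0 0 0 0 0 30;0 0 0 0 0 0 30;0 0 0.03 0 0 0 30;0 0 0.03 0 0 0 30;0 0 0.04 0 0 0 30"

```text
t: 35.43
position: [0.4679, -0.311, 0.1283]
ee_rot: [-3.14, -0.003, 2.128]
wrist_force: [0.4, -0.1, -0.1]
grip_width: 0.0754
grasp_force: 0.0
```

Request:
move_arm:
  moves: "0.0049 -0.0088 0.001 0 0 -6.7 75;0.0049 -0.0088 0.001 0 0 -6.7 75;0.0049 -0.0088 0.001 0 0 -6.7 75;0.0049 -0.0088 0.001 0 0 -6.7 75;0.0049 -0.0088 0.001 0 0 -6.7 75;0.0049 -0.0088 0 0 0 -6.7 75;0.0049 -0.0088 0 0 0 -6.7 75;0.0049 -0.0088 0 0 0 -6.7 75;0.0049 -0.0088 0 0 0 -6.7 75;0.0049 -0.0088 0 0 0 -6.7 75;0.0049 -0.0088 0 0 0 -6.7 75;0.0049 -0.0088 0 0 0 -6.7 75;0.0049 -0.0088 0 0 0 -6.7 75;0 0 0 0 0 0 75;0 0 0 0 0 0 75"

```text
t: 36.68
position: [0.5324, -0.4258, 0.1333]
ee_rot: [-3.142, 0.0, 0.612]
wrist_force: [-0.3, 0.5, 0.9]
grip_width: 0.0603
grasp_force: 0.0
```

Run:
```python
from h import *
im,c=shot("wrist","w16");o=telemetry.get_obs();print(o['position'],np.degrees(o['ee_rot']),o['grip_width'],o['joints'].round(2))
s=proj(c,[.532,-.426,.012]).astype(int);print(s)
h=cv2.cvtColor(cv2.GaussianBlur(im,(3,3),0),cv2.COLOR_BGR2HSV)
for v in range(s[1]-80,s[1]+81,10): print(v,' '.join(f"{int(h[v,u,1]):3d}/{int(h[v,u,2]):3d}" for u in range(s[0]-70,s[0]+71,10)))
```

```text
[ 0.5321893  -0.42535921  0.13327372] [-1.79970210e+02  7.13368376e-03  3.50763574e+01] 0.06014251585309168 [ 0.19  0.77  0.68  1.82 -0.67  0.79  0.26]
[275 203]
123  55/145  59/135  58/141  56/136  61/143  59/146  58/141  58/140  59/142  63/130  62/127  58/131  59/146  64/147  66/143
133  57/142  57/142  58/128  58/132  57/134  60/148  62/144  62/143  55/138  60/131  62/132  60/137  64/143  69/137  74/138
143  58/145  57/147  57/135  59/133  60/131  59/126  62/124  60/141  59/129  56/127  56/136  63/142  69/144  73/139  75/132
153  63/146  62/144  61/150  63/137  60/131  61/126  59/121  57/134  62/132  64/139  58/140  58/136  71/133  76/130  82/128
163  60/148  58/145  57/157  57/142  61/139  58/132  58/128  94/125  72/127  76/111  63/137  66/140  72/138  81/133  84/127
173  65/148  59/148  56/141  64/144  60/137  58/150  56/140 140/153  73/122  75/ 99  57/138  57/138  63/138  69/137  61/138
183  73/146  51/233  62/176  65/145  59/146  60/148  55/139 116/136  75/125  71/130  74/100  64/144  68/142  71/141  75/140
193  73/133  59/224  56/217  54/200  59/142  53/139  59/134 133/161  7
[... 469 characters left out ...]
  82/201  78/195  76/144  49/209  59/225  70/183  75/197  75/187  89/123 102/113
243 100/105  81/190  76/192  76/191  77/186  76/181  80/192  89/161  63/199  64/195  70/171  67/194  76/187  75/210  74/209
253  14/ 88  85/192  81/192  78/182  85/187  91/188  85/190  85/194  77/201  74/187  67/189  69/189  78/187  81/208  18/ 28
263   0/ 15  68/179  74/202  85/194  78/197  79/190  72/197  68/192  65/189  69/186  71/206  60/195  63/199  71/214  23/ 11
273  16/ 16  83/163  92/185  82/197  73/185  74/193  71/183  68/181  69/181  66/200  71/201  68/209  73/206  68/202  34/ 15
283  32/ 16  91/121  90/168  84/166  80/173  73/174  75/159  75/173  74/162  71/183  73/171  73/174  69/185  70/182  16/ 16
```

Request:
move_arm:
  moves: "0.002 -0.003 -0.025 0 0 0 20;0.002 -0.003 -0.025 0 0 0 20;0 0 -0.025 0 0 0 20;0 0 -0.02 0 0 0 20;0 0 -0.012 0 0 0 20;0 0 -0.004 0 0 0 20;0 0 0 0 0 0 70;0 0 0 0 0 0 100;0 0 0 0 0 0 255;0 0 0 0 0 0 255;0 0 0 0 0 0 255;0 0 0 0 0 0 255;0 0 0.02 0 0 0 255;0 0 0.03 0 0 0 255;0 0 0.03 0 0 0 255;0 0 0.03 0 0 0 255"
  grip_force: 40

```text
t: 38.07
position: [0.5363, -0.4319, 0.1342]
ee_rot: [3.141, 0.0, 0.608]
wrist_force: [1.0, 0.2, -1.0]
grip_width: 0.0331
grasp_force: 38.9
```

Request:
move_arm:
  moves: "-0.0148 0.0319 0 0 0 -0.6 255;-0.0148 0.0319 0 0 0 -0.6 255;-0.0148 0.0319 0 0 0 -0.6 255;-0.0148 0.0319 0 0 0 -0.6 255;-0.0148 0.0319 0 0 0 -0.6 255;-0.0148 0.0319 0 0 0 -0.6 255;-0.0148 0.0319 0 0 0 -0.6 255;-0.0148 0.0319 0 0 0 -0.6 255;0 0 0 0 0 0 255;0 0 -0.025 0 0 0 255;0 0 -0.025 0 0 0 255;0 0 -0.022 0 0 0 255;0 0 0 0 0 0 255;0 0 0 0 0 0 160;0 0 0 0 0 0 120;0 0 0 0 0 0 110;0 0 0 0 0 0 110;0 0 0.03 0 0 0 110;0 0 0.03 0 0 0 110;0 0 0.02 0 0 0 110"

```text
t: 39.73
position: [0.4179, -0.1769, 0.1427]
ee_rot: [3.141, -0.0, 0.524]
wrist_force: [1.4, 0.3, 0.5]
grip_width: 0.0483
grasp_force: 0.0
```

Request:
move_arm:
  moves: "0.0044 0.0078 0.001 0 0 -6.5 90;0.0044 0.0078 0.001 0 0 -6.5 90;0.0044 0.0078 0.001 0 0 -6.5 90;0.0044 0.0078 0.001 0 0 -6.5 90;0.0044 0.0078 0.001 0 0 -6.5 90;0.0044 0.0078 0.001 0 0 -6.5 90;0.0044 0.0078 0.001 0 0 -6.5 90;0.0044 0.0078 0.001 0 0 -6.5 90;0.0044 0.0078 0.001 0 0 -6.5 90;0.0044 0.0078 0.001 0 0 -6.5 90;0.0044 0.0078 0 0 0 -6.5 90;0.0044 0.0078 0 0 0 -6.5 90;0.0044 0.0078 0 0 0 -6.5 90;0.0044 0.0078 0 0 0 -6.5 90;0.0044 0.0078 0 0 0 -6 90;0 0 0 0 0 0 90;0 0 0 0 0 0 90"

```text
t: 41.15
position: [0.4842, -0.0592, 0.1508]
ee_rot: [-3.141, -0.0, -1.164]
wrist_force: [0.1, 0.4, -0.4]
grip_width: 0.0551
grasp_force: 0.0
```

Run:
```python
from h import *
im,c=shot("wrist","w17");o=telemetry.get_obs();print(o['position'],np.degrees(o['ee_rot']),o['grip_width'],o['joints'].round(2))
print(proj(c,[.470,-.028,.012]))
h=cv2.cvtColor(cv2.GaussianBlur(im,(3,3),0),cv2.COLOR_BGR2HSV)
for v in range(110,320,12): print(v,' '.join(f"{int(h[v,u,1]):3d}/{int(h[v,u,2]):3d}" for u in range(206,347,9)))
```

```text
[ 0.48397416 -0.05968004  0.1507983 ] [-1.79968718e+02 -2.45673274e-02 -6.66993490e+01] 0.055232660898976625 [-0.67  0.75  1.11  2.26 -1.02  0.79 -1.58]
[276.43935564 236.11644116]
110  59/121  63/125  67/126  63/130  59/121  61/118  68/113  68/ 97  63/101  67/111  63/110  56/118  59/193  74/197 133/134  75/250
122  61/129  65/121  67/121  65/121  59/116  57/117  63/114  72/110  66/104  67/106  61/105  61/112  73/102  79/119 130/124 128/197
134  59/130  73/123  71/119  65/126  62/123  60/120  67/115  67/110  66/108  67/111  67/111  63/110  68/102  70/113 114/114 131/179
146  59/130  63/117  71/115  66/119  63/121  61/118  61/112  68/127  60/115  65/114  66/112  63/110  64/103  68/109 103/116 134/160
158  58/114  62/116  72/124  73/119  67/125  67/115  65/114  69/119  68/117  62/111  59/178  64/111  61/159  59/182  80/118 133/132
170  69/126  69/118  69/115  77/120  74/120  67/111  68/108  31/142  52/118  58/ 96  63/181  60/184  61/189  61/184  74/144 139/110
182  66/128  69/125  71/126  71/119  73/115  68/120  60/102  32/128  43/136  38/135  61/181  64/174  66/182  59/185  65/162 133
[... 756 characters left out ...]
  76/190  85/190  80/207  86/202  12/ 44
266  20/ 51  23/ 11  76/ 97  75/116  73/122  77/119  78/121  44/139  42/134  35/227  65/114  77/199  86/178  77/205  83/203  46/ 11
278   0/ 11  43/ 12  69/114  66/123  70/128  77/126  81/123  43/132  49/136  46/134  96/112  89/114  85/102  84/122  84/103  85/  9
290  39/ 13  20/ 13  68/109  64/124  66/132  67/125  88/119  83/111  46/133  43/125  86/115  91/112  82/109  79/119  86/110  21/ 12
302  23/ 11  15/ 17  36/ 50  33/ 54  65/ 83  66/105  87/120  82/121  50/143  93/110  94/111  94/111  87/109  81/113  82/121  23/ 11
314  20/ 13  32/ 63  15/120  35/ 65  23/ 34  61/ 96  79/123  82/118  94/108  93/112  95/105  92/108  90/108  89/115  88/116  76/ 57
```

Request:
move_arm:
  moves: "-0.0018 -0.0008 -0.03 0 0 0 80;-0.0018 -0.0008 -0.03 0 0 0 80;0 0 -0.03 0 0 0 80;0 0 -0.022 0 0 0 80;0 0 -0.014 0 0 0 80;0 0 -0.005 0 0 0 80;0 0 0 0 0 0 100;0 0 0 0 0 0 130;0 0 0 0 0 0 255;0 0 0 0 0 0 255;0 0 0 0 0 0 255;0 0 0 0 0 0 255;0 0 0.015 0 0 0 255;0 -0.003 0.02 0 0 0 255;0 -0.004 0.02 0 0 0 255"
  grip_force: 70

```text
t: 42.45
position: [0.4803, -0.0686, 0.0849]
ee_rot: [3.138, 0.001, -1.168]
wrist_force: [1.5, 0.4, 0.3]
grip_width: 0.0
grasp_force: 0.0
```

Request:
move_arm:
  moves: "0 0 0.02 0 0 0 150;0 0 0.02 0 0 0 100;0 0 0.02 0 0 0 80;0 0 0 0 0 0 80;0 0 0 0 0 0 80"
  grip_force: 70

```text
t: 42.87
position: [0.4812, -0.0684, 0.1449]
ee_rot: [3.141, -0.0, -1.167]
wrist_force: [-0.0, -0.7, -0.4]
grip_width: 0.0585
grasp_force: 0.0
```

Run:
```python
from h import *
im,c=shot("wrist","w18");o=telemetry.get_obs();print(o['position'],np.degrees(o['ee_rot']),o['grip_width'],o['joints'].round(2))
h=cv2.cvtColor(cv2.GaussianBlur(im,(3,3),0),cv2.COLOR_BGR2HSV)
m=(h[:,:,1]<56)&(h[:,:,2]>95)
for v in range(100,330,10): print(v,''.join('#' if m[v,u] else '.' for u in range(190,370,4)))
print(proj(c,[.470,-.028,.012]),proj(c,[.4803,-.0686,.012]))
```

```text
[ 0.4807279  -0.06835321  0.14410253] [ 1.79893398e+02  1.50441436e-02 -6.68863750e+01] 0.058657766843058075 [-0.45  0.58  0.71  2.26 -0.75  0.55 -1.9 ]
100 ............................#................
110 ............................#................
120 .............................................
130 .............................................
140 .............................................
150 #............................................
160 ####.........................................
170 .###...............#.........................
180 ................######.......................
190 ................######.......................
200 .................######......................
210 ......#...........######.....................
220 ....###............######....................
230 ..................#.#####....................
240 .................########....................
250 .####.............#######....................
260 .#................#.#####....................
270 .................##.#####....................
280 ................#########....................
290 #.................#.####....................#
300 ....................####.....................
310 ....................##.......................
320 .......####..................................
[269.29267587 246.19071492] [276.54256123 201.55092783]
```

Request:
move_arm:
  moves: "-0.0029 0.0067 0 0 0 1.7 80;-0.0029 0.0067 0 0 0 1.7 80;-0.0029 0.0067 0 0 0 1.7 80;0 0 -0.03 0 0 0 80;0 0 -0.03 0 0 0 80;0 0 -0.025 0 0 0 80;0 0 -0.02 0 0 0 80;0 0 0 0 0 0 80;0 0 0 0 0 0 80"

```text
t: 43.67
position: [0.4709, -0.049, 0.0383]
ee_rot: [3.137, 0.003, -1.08]
wrist_force: [-0.6, 0.4, 0.5]
grip_width: 0.0586
grasp_force: 0.0
```

Run:
```python
from h import *
im,c=shot("wrist","w19");o=telemetry.get_obs();print(o['position'],np.degrees(o['ee_rot']),o['grip_width'],o['joints'].round(2),o['wrist_force'])
h=cv2.cvtColor(cv2.GaussianBlur(im,(3,3),0),cv2.COLOR_BGR2HSV)
m=(h[:,:,1]<56)&(h[:,:,2]>95)
for v in range(70,350,12): print(v,''.join('#' if m[v,u] else '.' for u in range(160,400,5)))
print(proj(c,o['position']))
```

```text
[ 0.47145346 -0.04916741  0.03911676] [ 1.79796861e+02  7.16698327e-02 -6.18893535e+01] 0.05811418969319135 [-0.23  0.71  0.32  2.33 -0.99  0.25 -1.66] [-0.43846852 -0.21562814  0.73972992]
70 #........#...##..............##.................
82 ...........##..................##...............
94 ...........##.#.................................
106 ...............#................................
118 ..........#.....................................
130 ..............#.................................
142 ................................................
154 ................................................
166 .................#..##..........................
178 .................###.###........................
190 .................#######........................
202 ................#########.......................
214 .................#########......................
226 #....###.........##########.....................
238 ########.....####.#########.....................
250 #################.#.#######..........##.........
262 #####..##...####..#.#######..#.#......###.......
274 ##....##.....##############.............##......
286 ##..###.....##############...............##.....
298 ......#.....#.############...............#......
310 ............###.##########......................
322 ...........###############......................
334 ...........##################...................
346 .........#####..#########.......................
[273.59364784 280.11638876]
```

Request:
move_arm:
  moves: "0 0 -0.006 0 0 0 80;0 0 -0.006 0 0 0 80;0 0 -0.005 0 0 0 80;0 0 -0.003 0 0 0 80;0 0 0 0 0 0 80"

```text
t: 44.13
position: [0.472, -0.0489, 0.0191]
ee_rot: [3.139, 0.0, -1.08]
wrist_force: [0.9, 0.1, -0.4]
grip_width: 0.0583
grasp_force: 0.0
```

Run:
```python
from h import *
o=telemetry.get_obs();print(o['position'],np.degrees(o['ee_rot']),o['joints'].round(3),o['wrist_force'])
```

```text
[ 0.47204875 -0.04891236  0.01910667] [ 1.79856644e+02  1.07949427e-02 -6.18616664e+01] [-0.165  0.735  0.218  2.328 -1.     0.172 -1.658] [ 0.93647236  0.07542428 -0.39931483]
```

Reached z = 0.019. Closing now.

Request:
move_arm:
  moves: "0 0 0 0 0 0 100;0 0 0 0 0 0 130;0 0 0 0 0 0 255;0 0 0 0 0 0 255;0 0 0 0 0 0 255;0 0 0 0 0 0 255;0 0 0.01 0 0 0 255;0 0 0.015 0 0 0 255;0.002 -0.004 0.02 0 0 0 255;0.002 -0.006 0.02 0 0 0 255;0.002 -0.006 0.02 0 0 0 255;0 0 0 0 0 0 255"
  grip_force: 60

```text
t: 45.13
position: [0.4792, -0.0661, 0.1067]
ee_rot: [-3.141, -0.002, -1.081]
wrist_force: [0.9, 0.1, -1.0]
grip_width: 0.0275
grasp_force: 58.5
```

Request:
move_arm:
  moves: "-0.005 -0.0059 0.001 0 0 6.6 255;-0.005 -0.0059 0.001 0 0 6.6 255;-0.005 -0.0059 0.001 0 0 6.6 255;-0.005 -0.0059 0 0 0 6.6 255;-0.005 -0.0059 0 0 0 6.6 255;-0.005 -0.0059 0 0 0 6.6 255;-0.005 -0.0059 0 0 0 6.6 255;-0.005 -0.0059 0 0 0 6.6 255;-0.005 -0.0059 0 0 0 6.6 255;-0.005 -0.0059 0 0 0 6.6 255;-0.005 -0.0059 0 0 0 6.6 255;-0.005 -0.0059 0 0 0 6.6 255;-0.005 -0.0059 0 0 0 6.6 255;-0.005 -0.0059 0 0 0 6.6 255;0 0 0 0 0 0 255;0 0 0 0 0 0 255"

```text
t: 46.47
position: [0.4076, -0.1476, 0.1067]
ee_rot: [3.139, 0.0, 0.528]
wrist_force: [0.1, 0.5, 0.0]
grip_width: 0.0275
grasp_force: 58.5
```

Run:
```python
from h import *
im,c=shot("wrist","w20");o=telemetry.get_obs();print(o['position'],np.degrees(o['ee_rot']),o['joints'].round(3),o['grip_width'])
h=cv2.cvtColor(cv2.GaussianBlur(im,(3,3),0),cv2.COLOR_BGR2HSV)
for v in range(40,330,14): print(v,''.join('#' if (h[v,u,1]<60 and h[v,u,2]>80) else ('+' if h[v,u,1]>100 else '.') for u in range(150,410,5)))
for q in ((.08,.065),(.08,-.065),(-.08,-.065),(-.08,.065)):
    a=np.radians(30);print(proj(c,[.401+q[0]*np.cos(a)-q[1]*np.sin(a),-.187+q[0]*np.sin(a)+q[1]*np.cos(a),.04]).round())
```

```text
[ 0.40802625 -0.14734788  0.10671765] [1.79859222e+02 2.48116612e-03 3.02650890e+01] [ 0.151  0.516  0.089  2.377 -0.17   0.252 -0.65 ] 0.027020364536153064
40 .......############.################################
54 ....##.############################.################
68 .............####################..#################
82 ...............#####################################
96 .....#######...#####################################
110 ......#########################.####################
124 .........#######################.#################..
138 ...........#######..........++++++++++++++++++++++++
152 .......############++++######+.+++########++++++++++
166 ..............##++++#########+++++.+++++++++++++++++
180 ..............##++++######..#.......++++++++++++++++
194 ..............##++++#########++......+++++++++++++++
208 ...........#...#++++##########.+......++++++++++++++
222 ...............#++++###########........+++++++++++++
236 +..............#++++###.########.......+++++++++++++
250 #...##.........#+##.#.##########.##....+++++++++++++
264 ................##....#.########.##....+++++++++++++
278 ...............###...+#.########..##...+++++++++++++
292 .................#...##.########..#......+++++++++++
306 ....................###########+....................
320 ...................+##########.++...................
[219. 141.]
[434. 142.]
[403. 359.]
[229. 359.]
```

Request:
move_arm:
  moves: "0 0 -0.015 0 0 0 255;0 0 -0.015 0 0 0 255;0 0 -0.012 0 0 0 255;0 0 0 0 0 0 255;0 0 0 0 0 0 255"

```text
t: 46.93
position: [0.4078, -0.147, 0.0644]
ee_rot: [3.14, 0.002, 0.531]
wrist_force: [-0.3, 0.1, -0.2]
grip_width: 0.0273
grasp_force: 58.5
```

Request:
move_arm:
  moves: "0 0 0 0 0 0 180;0 0 0 0 0 0 140;0 0 0 0 0 0 125;0 0 0 0 0 0 125;0 0 0 0 0 0 125;0 0 0.03 0 0 0 125;0 0 0.03 0 0 0 125;0.01 0 0.03 0 0 0 125;0.02 -0.005 0.03 0 0 0 125;0.02 -0.005 0.03 0 0 0 125;0.02 -0.005 0.03 0 0 0 125;0 0 0 0 0 0 125;0 0 0 0 0 0 125"

```text
t: 48.02
position: [0.4792, -0.1628, 0.2464]
ee_rot: [3.136, -0.003, 0.533]
wrist_force: [-0.2, -0.3, -0.6]
grip_width: 0.0435
grasp_force: 0.0
```

Run:
```python
from h import *
im,c=shot("wrist","w21");t,ct=shot("top","t21");s_,cs=shot("side","s21");o=telemetry.get_obs();print(o['position'],np.degrees(o['ee_rot']),o['joints'].round(3),o['grip_width'])
h=cv2.cvtColor(cv2.GaussianBlur(im,(3,3),0),cv2.COLOR_BGR2HSV)
a=np.radians(30)
def W(q,z):return [.401+q[0]*np.cos(a)-q[1]*np.sin(a),-.187+q[0]*np.sin(a)+q[1]*np.cos(a),z]
# crate interior rectified: rows = x from +80 to -80, cols = y +65..-65
for im_,c_,n in((im,c,"wrist"),(t,ct,"top")):
    g=cv2.cvtColor(im_,cv2.COLOR_BGR2HSV);print(n)
    for x in np.arange(.08,-.0801,-.01):
        r=''
        for y in np.arange(.065,-.0651,-.005):
            u,v=proj(c_,W((x,y),.015)).round().astype(int)
            r+=f"{g[v,u,1]:4d}" if 0<=u<560 and 0<=v<420 else '   x'
        print(r)
```

```text
[ 0.47633064 -0.1622174   0.24376144] [1.79942677e+02 1.31037779e-01 3.05047027e+01] [ 0.059  0.342  0.204  2.11  -0.102  0.7   -0.708] 0.043335616934082354
wrist
 132 133 131 137 136 137 130 132 128 131 129 122 129 127 132 126 138 133 137 137 129 132 131 134 139 131 107
  39  39 111 127  56  36  41  57  33  39  27  31  40  38  35  30  41  34  34  58  70  84  95 124 115 114 115
 127 128 111 108  27  16  18  18 110  71  31  71  80  66 111  25  42  30  60  97  45  39  52  76  47  35  38
 124 131 112 114  58  11   8  11  28 120  72  67  64  66  73 108  42  30 117  95  70 105 129  54  59 126  39
 129 131 110  99  35  13  17  11  25  51 103  67  66  65  74  80 120  32 104  69  76  98 120  49  56 126  41
 130 133 113  42  33  19  27  17  30  23  54 104  68  68  64  70  72 111  97  86  95  87  87  50  57 130  37
 128 128 129  63  53  21  29  16  25  25  53  91  62  67  55  68  56 132 100  92  83 103 121  64  99 127 115
 134 133 128  93  32  25  19  36  40  31  86  60  50  63  47  70  62  77 136  97  90  99 100 128 126 139 124
 141 135 129  55  26  26  27  39  32  85  91  74  32  49  49  71 
[... 2072 characters left out ...]
50  53  53  53  52  54  51  54  51  55  53  52
  53  53  55  52  52  52  50  52  55  55  52  51  53  52  53  55  52  53  52  53  54  53  51  53  53  50  54
  53  53  52  50  53  55  54  54  53  53  53  52  52  53  55  55  53  53  52  56  51  52  55  53  53  50  56
  52  52  53  52  55  55  53  53  53  52  52  54  53  51  51  54  52  52  49  52  55  54  55  51  52  55  53
  52  53  53  54  55  53  53  53  54  52  53  53  52  52  55  52  56  52  55  52  51  56  53  57  54  54  62
  54  55  51  53  53  53  49  52  56  53  50  54  53  51  56  52  52  53  51  56  49  53  56  54  50 136  91
  54  55  53  52  50  52  57  53  53  53  53  52  54  51  54  53  54  52  53  55  52  55  50 126 136 137  98
```

Request:
move_arm:
  moves: "0.0024 -0.0038 0.0149 0 0 7 80;0.0024 -0.0038 0.0149 0 0 7 80;0.0024 -0.0038 0.0149 0 0 7 80;0.0024 -0.0038 0.0149 0 0 7 80;0.0024 -0.0038 0.0149 0 0 7 80;0.0024 -0.0038 0.0149 0 0 7 80;0.0024 -0.0038 0.0149 0 0 7 80;0.0024 -0.0038 0.0149 0 0 7 80;0.0024 -0.0038 0.0149 0 0 7 80;0.0024 -0.0038 0.0149 0 0 7 80;0 0 0 0 0 0 80;0 0 0 0 0 0 80;0 0 0 0 0 0 80"

```text
t: 49.25
position: [0.5009, -0.2003, 0.3922]
ee_rot: [3.141, -0.001, 1.751]
wrist_force: [-0.5, 0.5, -0.0]
grip_width: 0.0585
grasp_force: 0.0
```

```bash
cat > chk.py <<'E'
from h import *
import sys
def grid(im,c,c0,deg,hx,hy,z,stp=.008):
    g=cv2.cvtColor(cv2.GaussianBlur(im,(3,3),0),cv2.COLOR_BGR2HSV);a=np.radians(deg)
    for x in np.arange(hx,-hx-1e-6,-stp):
        r=f"{x:6.3f} "
        for y in np.arange(hy,-hy-1e-6,-stp):
            u,v=proj(c,[c0[0]+x*np.cos(a)-y*np.sin(a),c0[1]+x*np.sin(a)+y*np.cos(a),z]).round().astype(int)
            r+=f"{g[v,u,1]:4d}/{g[v,u,2]:3d}" if 0<=u<560 and 0<=v<420 else '   x/  x'
        print(r)
E
python3 - <<'E'
from chk import *
im,c=shot("wrist","w22");o=telemetry.get_obs();print(o['position'],np.degrees(o['ee_rot']))
print("crate");grid(im,c,(.401,-.187),30,.08,.064,.02)
print("before");grid(cv2.imread("pics/w13.png"),np.load("pics/w13.npy",allow_pickle=True).item(),(.401,-.187),30,.08,.064,.02,.016)
E
```

```text
[ 0.50099159 -0.20020116  0.39218289] [ 1.79980773e+02 -5.44331400e-02  1.00361620e+02]
crate
 0.080   48/254  55/251  56/251  61/244  68/239  78/229  81/230  61/247  69/240  79/230  91/208  95/195  84/228  88/224  94/215  88/199  90/198
 0.072   43/255  42/255 130/182  80/222  68/222  54/255  44/255  57/255  56/255  53/255  57/255  53/255  63/255  66/255  94/245  50/255  48/255
 0.064   62/249 121/230  53/254  19/238  27/224  80/248  34/255  42/255  60/248  37/255  39/255  39/255  49/255  47/255  76/254  67/254  50/255
 0.056   73/241 117/241  43/255  15/245  15/246  88/195  78/228  86/192  82/229 102/238  49/255  85/251 108/234  70/249  65/255  84/250  65/251
 0.048   52/253 115/241  44/255  16/248  18/245  29/199  88/241  76/178  64/202 108/187  50/255  98/243  85/253  93/252  61/255  83/253  60/254
 0.040   55/252 116/241  43/255  19/248  16/245  25/224  88/202  77/193  65/205  75/173  84/248  97/248  77/254 105/247  61/255  84/250  53/254
 0.032   61/248 117/240  40/255  45/246  22/240  27/230  48/223  84/204  64/214  72/164 106/216  97/250  86/253 115/240  74/255  95/248  68/25
[... 2204 characters left out ...]
/252  56/253  60/253  68/253  74/253  71/253  86/253  90/249
 0.032   75/247  66/252  59/253  59/253  66/253  71/253  73/253  94/253  91/249
 0.016   94/220  65/253  55/253  63/253  68/253  78/253  86/253  88/253  77/248
 0.000  103/205  68/253  55/253  65/253  66/253  80/253  85/253  91/253 115/224
-0.016  114/181  65/253  56/253  68/253  84/253  95/253 123/218 136/188 129/209
-0.032  102/202  87/246 123/230 133/205 104/241 135/185 133/195 136/188 131/185
-0.048  134/145 130/219 134/206 133/195 131/196 134/185 135/196 133/188 119/169
-0.064  136/109 132/205 132/203 132/197 131/196 136/184 132/197 134/ 84 117/165
-0.080  132/209 134/164 134/133 135/128 135/134 138/102 133/ 98 136/139 125/161
```

The crate holds all three scraps inside its walls. Last check before handing in: the block, the wheel and the knob.

Run:
```python
from chk import *
im=cv2.imread("pics/w22.png");c=np.load("pics/w22.npy",allow_pickle=True).item()
print("tray");grid(im,c,(.469,-.3115),32,.08,.064,.03,.016)
s,cs=shot("side","s23");h=cv2.cvtColor(s,cv2.COLOR_BGR2HSV)
p=proj(cs,[.561,.031,.108]).astype(int)
m=((h[:,:,0]<16)&(h[:,:,1]>110)&(h[:,:,2]<150)).astype(np.uint8);y0,x0=p[1]-35,p[0]-35
ys,xs=np.nonzero(m[y0:p[1]+35,x0:p[0]+35]);print("side: expected centre",p,"brown box",xs.min()+x0,xs.max()+x0,ys.min()+y0,ys.max()+y0)
u=np.array([-.4848,.8746,0]);x_=np.array([.8746,.4848,0]);S=np.array([.561,.031,.108])
q=np.array([proj(cs,S+k*u*.013+.05*(np.cos(t)*x_+np.sin(t)*np.array([0,0,1]))) for k in(-1,1) for t in np.linspace(0,6.28,60)]);print("predicted rim box",q.min(0).round(1),q.max(0).round(1))
```

```text
tray
 0.080  139/167 105/179 116/169 141/172 120/180 127/129 107/136 104/132  60/149
 0.064  170/223 157/253 161/250 156/253 181/200 178/186 178/185 179/175 131/171
 0.048  167/229 155/253 163/250 156/253 176/220 181/189 181/187 179/179 138/175
 0.032  171/212 158/227 164/227 165/232 165/156 172/169 174/174 180/187 146/177
 0.016  155/236  87/242  29/255 112/233 115/228 113/232 116/222 119/218 109/171
 0.000  148/217  67/250 112/234 116/229 116/228 118/224 119/219 121/198 127/168
-0.016  148/220 123/189 118/226 116/227 118/216 120/218 115/227 120/204 103/213
-0.032  181/172 179/197 177/184 180/196 177/207 178/198 178/199 162/247 130/234
-0.048  180/156 180/200 183/183 177/196 179/208 180/200 165/244 164/246 132/239
-0.064  181/175 178/199 181/185 179/192 177/208 175/220 161/247 170/225 107/238
-0.080   86/160 138/166 112/160 102/187 126/168 147/233  13/ 19 106/ 29 140/186
side: expected centre [240 208] brown box 227 243 190 225
predicted rim box [225.4 188.6] [254.3 228.2]
```

```bash
python3 -c "
from h import *
print(workorder.job_done())"
```

```text
the job is handed in; nothing more can be done
None
```

I handed the job in at about 49 s; the hand-in gave no verdict. By my camera and force checks, the key is in its slot, the wheel is home against the collar, the counter is at its zero stop, the three scraps are in the crate and the sanding block is in the tray (no egg cup was present); I never went near the jar or tape.

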